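Hang the glazed sign plates level and start the drying rack

TASK

The sign plates held by their feet in the spring clips of the glazing stand are ready to dry: pull each one up out of its clip and hang it on a free hook of the drying rack, by whichever of its holes lets it hang level, so that the glaze does not run to one corner. Hang all the plates that are there, one to a hook, without letting any fall. Once they all hang, and not before, throw the toggle switch at the end of the rack fully over to warm the rail; leave the bottles beside the work where they stand.

Things in the scene. Friction and masses are not known exactly. Their poses are not given: they have to be found in the camera images.
- plate_a: L-shaped stoneware sign plate, even sheet 10 mm thick, 0.18 kg. Level arm at the top, 50 mm high, x = -23 to +73 mm; leg x = -23 to +23 mm hangs 84 mm below it. Height 134 mm. Origin: middle of the foot's underside; x along the arm, y through the thickness, z up the leg. Round 16 mm holes, centres 28 mm below the top edge, at x = +12, +35, +58 mm. The top strip is bare clay. None if absent today.
- plate_b: Shortest plate, 0.15 kg. Thickness, arm height, leg width, hole size and depth, origin and axes as plate_a, but arm x = -23 to +61 mm, leg hangs only 70 mm below the arm (height 120 mm), holes at x = -10, +11, +32 mm. None if absent.
- plate_c: Plate with its leg set in from the arm's end, 0.18 kg. As plate_a, but arm x = -37 to +63 mm, so a stub of arm sticks out on both sides of the leg; leg x = -23 to +23 mm hangs 84 mm below the arm (height 134 mm); four holes at x = -14, +7, +28, +49 mm. None if absent.
- plate_d: Plate with a second tab, 0.20 kg. As plate_a, but arm x = -23 to +77 mm, with a small tab at its far end, x = +49 to +77 mm, hanging 30 mm below the arm; leg x = -23 to +23 mm hangs 84 mm (height 134 mm); holes at x = +18, +40, +62 mm. None if absent.
- stand: Glazing stand, fixed. Grey base 108 x 336 mm, top 18 mm above the table; origin on the table under the row of clips. Clips at y = -120, -40, +40, +120 mm. A plate's foot stands on the base at x = 0 between cheeks 36 mm high, plate x = stand -x, held by a sprung roller in a nick of the foot. It comes out straight up: a firm pull (10 to 15 N) over 15 mm; free once raised 45 mm.
- rack: Warm drying rack, loose but heavy (2.4 kg): two posts and an aluminium rail along its y axis, four bent-wire hooks that point to its -x (towards the robot), a drip tray below, a grey switch box (46 mm cube, top 192 mm above the table) at its +y end, centre x = 20, y = 275 mm. Origin: centre of its underside on the table. A hanging plate clears the tray by 60 mm or more.
- hook0 (a point): Middle of the level seat of the first wire hook, on the wire's axis (wire 6 mm thick), 190 mm above the table; axes as the rack's. Hooks stand at y = -189, -63, +63, +189 mm on the rack. The seat is 20 mm long along x; the wire rises 8 mm to its free tip 28 mm to -x, and 8 mm to a hump 22 mm to +x, then drops to the rail, whose front is 52 mm behind the seat and its top 14 mm lower.
- hook1 (a point): The same point of the second hook, at y = -63 mm on the rack.
- hook2 (a point): The same point of the third hook, at y = +63 mm on the rack.
- hook3 (a point): The same point of the fourth hook, at y = +189 mm on the rack.
- switch (a joint): Toggle lever of the rack's heater, on top of the switch box: 0 = off, leaning 0.5 rad towards the rack's -x; 1.0 = on, leaning 0.5 rad towards +x. It hinges at the top of the box, is 45 mm long, moves at about 1.5 N and stays where it is left.
- switch_tip (a point): Centre of the black 16 mm ball on the end of the toggle lever; off, it stands 39 mm above the box and 22 mm to the rack's -x of the hinge.
- slip: Slip bottle with a yellow spout, 48 mm across, 165 mm tall, origin at the centre of its underside; a bystander.
- dropper: White dropper bottle, 31 mm across, 66 mm tall, origin at the centre of its underside; a bystander.

How it is judged:
On the way, in this order (a step that is already met when the one before it is completed fails the run):
1. all the plates hang level on hooks of the rack (((y of hook0 in the frame of plate_a between -0.012 and 0.012 m and z of hook0 in the frame of plate_a between 0.098 and 0.116 m and x of hook0 in the frame of plate_a between -0.04 and 0.08 m) or (y of hook1 in the frame of plate_a between -0.012 and 0.012 m and z of hook1 in the frame of plate_a between 0.098 and 0.116 m and x of hook1 in the frame of plate_a between -0.04 and 0.08 m) or (y of hook2 in the frame of plate_a between -0.012 and 0.012 m and z of hook2 in the frame of plate_a between 0.098 and 0.116 m and x of hook2 in the frame of plate_a between -0.04 and 0.08 m) or (y of hook3 in the frame of plate_a between -0.012 and 0.012 m and z of hook3 in the frame of plate_a between 0.098 and 0.116 m and x of hook3 in the frame of plate_a between -0.04 and 0.08 m)) and angle between each of plate_a, plate_b, plate_c, plate_d's own z axis and vertical below 0.14 rad and linear speed of each of plate_a, plate_b, plate_c, plate_d below 0.03 m/s and angular speed of each of plate_a, plate_b, plate_c, plate_d below 0.2 rad/s and ((y of hook0 in the frame of plate_b between -0.012 and 0.012 m and z of hook0 in the frame of plate_b between 0.084 and 0.102 m and x of hook0 in the frame of plate_b between -0.04 and 0.08 m) or (y of hook1 in the frame of plate_b between -0.012 and 0.012 m and z of hook1 in the frame of plate_b between 0.084 and 0.102 m and x of hook1 in the frame of plate_b between -0.04 and 0.08 m) or (y of hook2 in the frame of plate_b between -0.012 and 0.012 m and z of hook2 in the frame of plate_b between 0.084 and 0.102 m and x of hook2 in the frame of plate_b between -0.04 and 0.08 m) or (y of hook3 in the frame of plate_b between -0.012 and 0.012 m and z of hook3 in the frame of plate_b between 0.084 and 0.102 m and x of hook3 in the frame of plate_b between -0.04 and 0.08 m)) and ((y of hook0 in the frame of plate_c between -0.012 and 0.012 m and z of hook0 in the frame of plate_c between 0.098 and 0.116 m and x of hook0 in the frame of plate_c between -0.04 and 0.08 m) or (y of hook1 in the frame of plate_c between -0.012 and 0.012 m and z of hook1 in the frame of plate_c between 0.098 and 0.116 m and x of hook1 in the frame of plate_c between -0.04 and 0.08 m) or (y of hook2 in the frame of plate_c between -0.012 and 0.012 m and z of hook2 in the frame of plate_c between 0.098 and 0.116 m and x of hook2 in the frame of plate_c between -0.04 and 0.08 m) or (y of hook3 in the frame of plate_c between -0.012 and 0.012 m and z of hook3 in the frame of plate_c between 0.098 and 0.116 m and x of hook3 in the frame of plate_c between -0.04 and 0.08 m)) and ((y of hook0 in the frame of plate_d between -0.012 and 0.012 m and z of hook0 in the frame of plate_d between 0.098 and 0.116 m and x of hook0 in the frame of plate_d between -0.04 and 0.08 m) or (y of hook1 in the frame of plate_d between -0.012 and 0.012 m and z of hook1 in the frame of plate_d between 0.098 and 0.116 m and x of hook1 in the frame of plate_d between -0.04 and 0.08 m) or (y of hook2 in the frame of plate_d between -0.012 and 0.012 m and z of hook2 in the frame of plate_d between 0.098 and 0.116 m and x of hook2 in the frame of plate_d between -0.04 and 0.08 m) or (y of hook3 in the frame of plate_d between -0.012 and 0.012 m and z of hook3 in the frame of plate_d between 0.098 and 0.116 m and x of hook3 in the frame of plate_d between -0.04 and 0.08 m))), for 0.2 s.
2. the toggle switch is thrown over to on (value of joint switch above 0.8 rad), for 0.1 s.
At the end, for the whole second after the job is handed in: Every plate present hangs on a wire hook through one of its holes (hook seat within 12 mm of the plate's mid-plane), upright axis within 0.14 rad (8 degrees) of vertical, at rest, no two on one hook (feet over 60 mm apart); the toggle stands at on (over 0.8 of 1.0 rad) (all of step 1 and value of joint switch above 0.8 rad and horizontal distance between each of plate_b, plate_c, plate_d and plate_a above 0.06 m and horizontal distance between each of plate_c, plate_d and plate_b above 0.06 m and horizontal distance between plate_d and plate_c above 0.06 m); the robot touches nothing.
It fails at once if a plate falls or is laid down flat (angle between any of plate_a, plate_b, plate_c, plate_d's own z axis and vertical above 1.3 rad).
It fails at once if a bystander bottle is moved more than 40 mm or knocked over (distance of any of slip, dropper from where it was at the start of the episode above 0.04 m or angle between any of slip, dropper's own z axis and vertical above 0.6 rad).
Of plate_a, plate_b, plate_c, plate_d only 3 to 4 are there at a start; the rules pass over those that are not, and their reading is None.
At some moment in a run one of rack may be knocked a few centimetres aside while the robot is not near it.
It also fails if it takes over 200 s, if anything falls off the work surface, if the arm or the gripper's body presses on something with over 40 N, if the wrist force passes 120 N, or if a joint passes its speed limit or range.

ROBOT

A 6-joint arm with a two-finger parallel gripper is mounted at the origin on the work surface; the furniture and walls round the work are solid. World frame = base frame: x ahead of the robot, y to its left, z up, the work surface at z = 0. Lengths are in m, angles in rad, forces in N, time in s.
With the tool pointing down it reaches from about 0.375 to 0.925 m from the base axis. Payload 5.7 kg.
Tool frame: the origin (TCP) lies midway between the tips of the shut fingers; the grasp point (between the pads) lies r.grip_point_offset behind it (r.grip_point_offset is the distance from the TCP to the grasp point, in m); z points along the fingers, y is the direction in which the jaws open and shut (so a half turn about z gives the same grasp; the last joint's range is limited). The gripper opens to 88 mm and grips with 3 to 60 N. Pads are 20 mm wide; open, the fingers measure 115 mm over their backs; the gripper's body (75 mm by 178 mm) begins 61 mm behind the grasp point.
Start: joints at [-1.243, 0.359, 1.51, -0, 1.272, -0.115], TCP at [0.257, -0.542, 0.223] pointing down, gripper open.
Joint ranges: [-2.97, 2.97], [-1.01, 2.36], [0.21, 2.38], [-0.96, 4.11], [0.2, 2.71], [-2.98, 2.98]. Speed limits (rad/s): [2.39, 2.39, 3.14, 3.14, 3.14, 3.14].

INTERFACE

Orientations are given as a unit quaternion [w, x, y, z].
In Python, from plant import r gives the robot as it stands.
- The arm moves only by the tool carry_out, never from a script. Its argument "targets" is a list of rows, each a list of 3 entries, a list of its own where there are three numbers: the shift along the tool's x, y, z in units of 25 mm (1.0 is 25 mm), then the turn, a rotation vector about the tool's x, y, z in units of 8 degrees (1.0 is 8 degrees), then the gripper command: -1 is shut, 1 is fully open, values between are in proportion. A call has 1 to 5 rows; each row is the pose to reach, as a shift and turn from the pose commanded when the call began, along the tool's axes at that moment; what a row does not reach only later rows make up. A row lasts 1/8 s, in which the tool goes at most 62.5 mm and 10.7 degrees, less where a joint would pass 70% of its speed; a pose out of reach is approached as far as the arm can. A call with a gripper value outside its range is refused whole. The fingers move at their own pace and stop on an object; "force" is the grip in N (left out, the last holds). Time passes only in rows, so rows that repeat a pose let the fingers close. It gives the time, the measured TCP pose, the force and the opening at its end, in the units of the state.
- r.read_state(): the state, without advancing time (a new reading comes with each control period).
- r.capture(name): name is "side" or "top"; returns (picture, depth): 480x640x3 uint8, red, green, blue; 480x640 float32, m along the optical axis (not along the pixel's ray), 0 where there is no reading.
- r.camera_params(name): a dict with "fovy" (degrees; the focal length in pixels is half the picture's height over the tangent of half this angle, whatever the lens; pixels are square), "cx", "cy" (the principal point, pixels), "position" and "rotation" of the camera in the world. Camera axes: x right, y down, z forward; pixel columns grow to the right and rows downward; lengths in m; the calibration is good to about 2 mm. A picture is of the moment at which its call begins. camera_params takes no time and is no camera call.
- r.sign_off(): hands the job in, once; it reports no verdict.
The state is a dict: "clock": time; "qpos": joint angles; "joint_velocities": joint speeds; "joint_torque": joint torques, N m; "position": TCP position; "tool_rot": TCP orientation; "contact_force": force on the tool from outside, world axes, zero at the start; "wrist_torque": the same for the moment, N m; "finger_gap": finger opening in m.
Only numpy, scipy, OpenCV 4.12 (cv2) and the standard library are available. Lean on these libraries where they do the work, as an engineer would, in place of code of your own. Each camera call takes 0.05 s, during which the arm holds its last target. There are 200 camera calls.

## Working session

There is one attempt and no reset: what is moved stays moved. The work goes in short steps, Python scripts to look and compute and a tool call to move; the robot and the scene stay as the last step left them, time stands still between calls to the robot, and variables do not carry over. Pictures are saved under pics/ and viewed, about 12 in all and at most 16, crops included, and the job is handed in when it is done.

Besides the shell and the picture viewer there is one more tool, called after "Emit:" as name(argument=value, ...) on one line, values as JSON. carry_out: Moves the arm, as the interface text tells. Its arguments: {"type":"object","properties":{"targets":{"type":"array"},"force":{"type":"number"}},"required":["targets"]}

```bash
ls; mkdir -p pics
cat > h.py <<'E'
import numpy as np, cv2
from plant import r
def snap(n,f):
    p,d=r.capture(n); cv2.imwrite('pics/'+f+'.png',p[:,:,::-1]); np.savez('pics/'+f,p=p,d=d); return p,d
def cam(n):
    c=r.camera_params(n); f=240/np.tan(np.radians(c['fovy'])/2); R=np.array(c['rotation'])
    if R.size==4:
        from scipy.spatial.transform import Rotation as Ro
        R=Ro.from_quat(np.roll(R.ravel(),-1)).as_matrix()
    return f,c['cx'],c['cy'],np.array(c['position']),R
def pts(n,d):
    f,cx,cy,o,R=cam(n); v,u=np.mgrid[:480,:640]
    return o+(np.stack([(u-cx)/f*d,(v-cy)/f*d,d],-1))@R.T
def proj(n,P):
    f,cx,cy,o,R=cam(n); q=(np.asarray(P)-o)@R; return np.array([cx,cy])+f*q[...,:2]/q[...,2:]
def ray(n,u,v,z):
    f,cx,cy,o,R=cam(n); g=R@np.array([(u-cx)/f,(v-cy)/f,1]); return o+g*(z-o[2])/g[2]
E
python3 - <<'E'
from h import *
print(r.read_state()); print(r.grip_point_offset)
for n in('side','top'):
    print(r.camera_params(n)); snap(n,n+'0')
E
```

```text
pics
{'clock': 0.0, 'qpos': array([-1.24307311e+00,  3.59462251e-01,  1.51139792e+00,  1.80829977e-05,
        1.27251533e+00, -1.15082664e-01]), 'joint_velocities': array([-0.00059139, -0.00048591, -0.00084137, -0.00175478,  0.00069924,
       -0.00198627]), 'joint_torque': array([-4.14857686e-04, -5.15377986e+01, -2.70729160e+01,  6.72036270e-02,
        3.49080702e-02, -1.19898814e-04]), 'position': array([ 0.25687502, -0.54148276,  0.22184819]), 'tool_rot': array([-8.87307567e-04,  9.75590524e-01,  2.19595845e-01, -8.60069216e-05]), 'contact_force': array([-0.59376172,  0.36048911,  0.41475519]), 'wrist_torque': array([-0.01128569, -0.03388127,  0.0387719 ]), 'finger_gap': 0.08726848101770335}
0.0187
{'fovy': 47.48922989523892, 'cx': 322.4212725075927, 'cy': 242.33813576920332, 'position': array([ 0.61581873, -0.98051279,  1.18673934]), 'rotation': array([-0.34004156,  0.93788258,  0.06196788, -0.03013286])}
{'fovy': 52.4762127916257, 'cx': 322.41167305624197, 'cy': 237.36244549517292, 'position': array([ 0.40849502, -0.11886019,  1.37337052]), 'rotation': array([ 0.01443046, -0.70579655,  0.70757202, -0.03138186])}
```

View pics/side0.png

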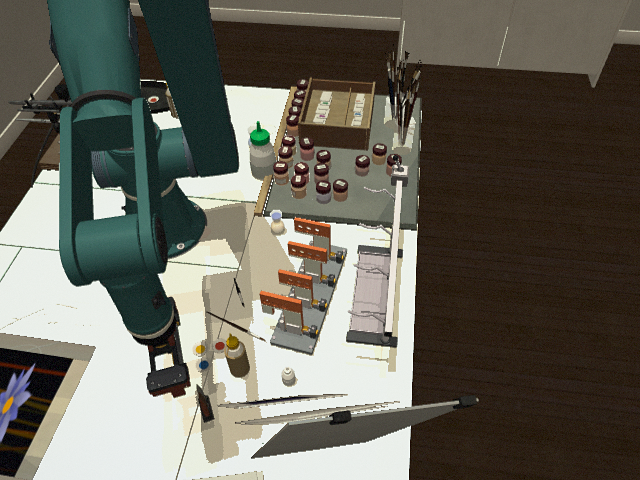

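View pics/top0.png

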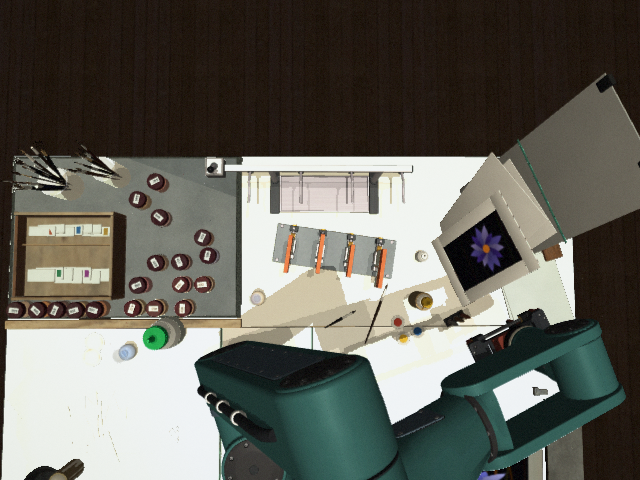

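The side view shows four orange-topped plates in the stand, with arms towards the robot. The rack is behind them (rail at top-view row 168), with the switch box at about top (215,167). Slip is at top (425,299) and the dropper at top (421,256). Next I'll measure these positions.

Run:
```python
from h import *
S=np.load('pics/side0.npz');T=np.load('pics/top0.npz')
for n,D in(('top',T),('side',S)):
    P=pts(n,D['d']); h=cv2.cvtColor(D['p'],cv2.COLOR_RGB2HSV)
    m=((h[...,0]<15)&(h[...,1]>150)&(h[...,2]>120)&(P[...,2]>.06)&(P[...,0]<.75)&(P[...,0]>.3)&(abs(P[...,1])<.4)).astype(np.uint8)
    k,l,st,c=cv2.connectedComponentsWithStats(m)
    for i in range(1,k):
        if st[i,4]<40: continue
        q=P[l==i]; qt=q[q[:,2]>np.percentile(q[:,2],90)-.012]
        rc=cv2.minAreaRect((q[:,:2]*1000).astype(np.float32))
        print(n,st[i],c[i].round(),'rng',np.percentile(q,[1,99],axis=0).round(3).tolist(),'rect',np.round(rc[0],1),np.round(rc[1],1),round(rc[2],1))
P=pts('top',T['d'])
print('table z',np.median(P[200:215,150:200,2]),P[230:245,380:410,2].mean())
x=P[150:215,195:425]; 
rail=(P[...,2]>.16)&(P[...,2]<.187)&(P[...,0]>.5)&(abs(P[...,1])<.6); rail[:, :225]=0; rail[215:]=0
v,u=np.nonzero(rail);print('rail px',u.min(),u.max(),v.min(),v.max())
f=np.polyfit(P[rail][:,1],P[rail][:,0],1);print('rail fit x=',f, len(v),P[rail][:,:].mean(0))
box=P[155:180,203:226]; b=box[(box[...,2]>.18)&(box[...,2]<.205)];print('box',b.mean(0),b.min(0),b.max(0))
for nm in('side','top'):
    D=np.load(f'pics/{nm}0.npz')
    im=D['p'][:,:,::-1]
    c=im[140:230,190:430] if nm=='top' else im[150:360,255:425]
    c=cv2.resize(c,None,fx=3.3 if nm=='top' else 2.8,fy=3.3 if nm=='top' else 2.8,interpolation=cv2.INTER_CUBIC); cv2.imwrite(f'pics/c_{nm}0.png',c);print(c.shape)
```

```text
top [284 235   9  37 145] [288. 253.] rng [[0.404, -0.072, 0.146], [0.494, -0.052, 0.156]] rect [448.9 -61.4] [ 9.9 92.3] 81.4
top [316 234   9  39 141] [320. 253.] rng [[0.401, -0.151, 0.11], [0.496, -0.132, 0.157]] rect [ 448.4 -141.7] [ 9.2 96.7] 81.7
top [347 245   8  32 123] [350. 260.] rng [[0.393, -0.229, 0.107], [0.469, -0.211, 0.145]] rect [ 438.7 -175.4] [100.1  80.2] 79.4
top [378 249   9  39 143] [382. 268.] rng [[0.364, -0.307, 0.146], [0.457, -0.287, 0.158]] rect [ 410.2 -297.5] [ 9.2 95.8] 81.2
side [295 218  35  10  94] [312. 222.] rng [[0.402, -0.071, 0.147], [0.492, -0.053, 0.156]] rect [446.9 -61.6] [11.8 91.7] 83.7
side [288 241  39  12 118] [308. 246.] rng [[0.399, -0.151, 0.147], [0.494, -0.133, 0.157]] rect [ 446.2 -142. ] [12.8 97.2] 81.4
side [278 270  34  10 117] [295. 274.] rng [[0.388, -0.229, 0.133], [0.468, -0.21, 0.143]] rect [ 428.1 -219.2] [12.9 82.1] 81.8
side [260 291  41  13 158] [280. 297.] rng [[0.362, -0.309, 0.147], [0.456, -0.286, 0.157]] rect [ 409.2 -297. ] [13.7 97.7] 80.8
table z 0.012282265846052076 0.008416237597997474
rail px 225 487 161 214
rail fit x= [0.08666731 0.66636735] 1735 [ 0.648083   -0.21097174  0.17328604]
box [0.66046184 0.11584379 0.18998596] [0.63688008 0.0942919  0.18034267] [0.68510132 0.14131963 0.20336068]
(588, 476, 3)
(297, 792, 3)
```

View pics/c_top0.png

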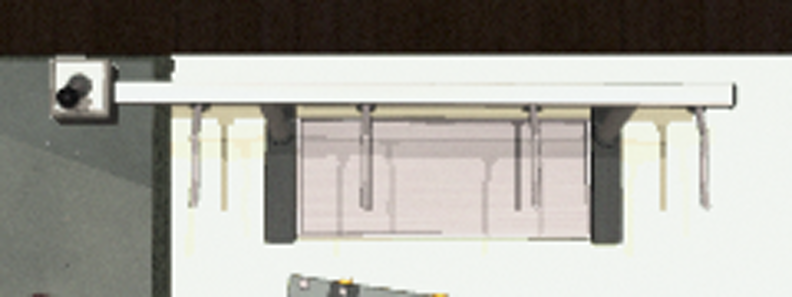

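View pics/c_side0.png

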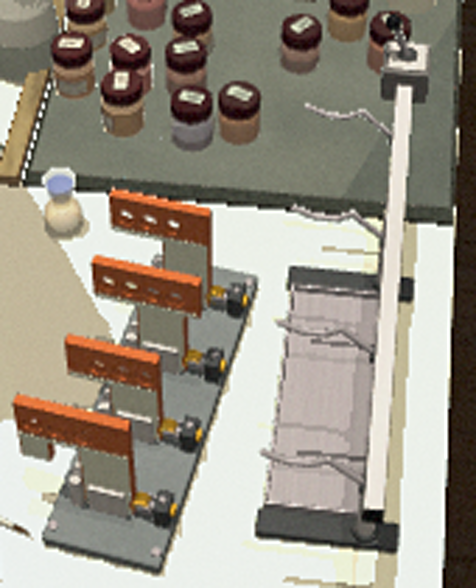

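Reading the crops from +y to −y, the plates are A (three holes), C (stub and four holes), B (short) and D (tab). The area centroids say to use the holes A +12, B +11, C +7 and D +18. In the top crop the four hook tips are at about (193,207), (367,208), (537,208) and (707,208). Now for the hooks and bottles.

```bash
cat >> h.py <<'E'
from scipy.spatial.transform import Rotation as Ro
OFF=0.0187
def goto(xyz,psi):
    """shift/turn in tool units to put TCP at xyz, tool down, jaw axis angle psi"""
    s=r.read_state(); R=Ro.from_quat(np.roll(s['tool_rot'],-1))
    y=np.array([np.cos(psi),np.sin(psi),0]); z=np.array([0,0,-1.]); Rt=Ro.from_matrix(np.stack([np.cross(y,z),y,z],1))
    d=R.inv().apply(np.asarray(xyz)-s['position'])/.025; w=np.degrees((R.inv()*Rt).as_rotvec())/8
    print('pos',s['position'].round(4),'shift',d.round(2).tolist(),'turn',w.round(2).tolist(),'F',s['contact_force'].round(1),'gap',round(s['finger_gap'],4),'t',round(s['clock'],2))
E
python3 - <<'E'
from h import *
for n in('top','side'):
    D=np.load(f'pics/{n}0.npz');P=pts(n,D['d'])
    # wire points: z .17-.21, in front of the rail
    m=(P[...,2]>.175)&(P[...,2]<.215)&(P[...,0]>.55)&(P[...,0]<.64)&(P[...,1]<.12)&(P[...,1]>-.42)
    k,l,st,c=cv2.connectedComponentsWithStats(m.astype(np.uint8))
    for i in range(1,k):
        if st[i,4]>6:
            q=P[l==i]; print(n,st[i],'x',q[:,0].min().round(3),q[:,0].max().round(3),'y',q[:,1].mean().round(4),np.polyfit(q[:,0],q[:,1],1).round(3),'z',q[:,2].mean().round(3))
for u in(193,367,537,707): print('tip',ray('top',190+u/3.3,140+207.5/3.3,.198).round(4))
for u in(130,730): print('rail front',ray('top',190+u/3.3,140+104.5/3.3,.176).round(4))
print('rail end',ray('top',190+735/3.3,140+94/3.3,.176).round(4))
print('ball',ray('top',190+68/3.3,140+98/3.3,.231), 'box',ray('top',190+81/3.3,140+87/3.3,.192))
print('slip',ray('top',425,299,.165),'dropper',ray('top',422,256,.066))
goto([.4909,-.0676,.30],-1.726)
E
```

```text
top [213 174  11   3  22] x 0.637 0.64 y 0.1075 [-1.926  1.337] z 0.184
top [248 175   3  28  69] x 0.571 0.639 y 0.0317 [-0.001  0.033] z 0.193
top [300 175   2  28  56] x 0.571 0.64 y -0.0941 [ 0.001 -0.094] z 0.193
top [351 175   3  28  63] x 0.571 0.64 y -0.2194 [ 0.    -0.219] z 0.193
top [401 176   4  28  68] x 0.569 0.638 y -0.3451 [ 0.002 -0.346] z 0.193
side [391 170   2  10  12] x 0.636 0.64 y 0.1039 [-3.004  2.022] z 0.185
side [364 187  27  10  71] x 0.57 0.638 y 0.0318 [-0.004  0.034] z 0.191
side [359 223  29  10  77] x 0.569 0.638 y -0.094 [-0.016 -0.085] z 0.191
side [354 264  31  10  87] x 0.569 0.639 y -0.2199 [-0.015 -0.211] z 0.191
side [348 310  33  11 100] x 0.569 0.639 y -0.346 [-0.018 -0.335] z 0.192
tip [0.5688 0.0316 0.198 ]
tip [ 0.5687 -0.096   0.198 ]
tip [ 0.5687 -0.2213  0.198 ]
tip [ 0.5687 -0.3472  0.198 ]
rail front [0.6495 0.0821 0.176 ]
rail front [ 0.6502 -0.3701  0.176 ]
rail end [ 0.6583 -0.374   0.176 ]
ball [0.64309131 0.11702438 0.231     ] box [0.65934758 0.11560177 0.192     ]
slip [ 0.33328269 -0.40193454  0.165     ] dropper [ 0.44245595 -0.41895137  0.066     ]
pos [ 0.2569 -0.5416  0.2219] shift [16.58, -13.12, -3.1] turn [-0.01, 0.0, 4.28] F [ 0.6 -0.2  0.5] gap 0.088 t 0.1
```

Emit:
carry_out(targets=[[[1.5,-1.2,-3],[0,0,1],1],[[4,-3,-3],[0,0,2],1],[[6,-4.6,-3],[0,0,3],1],[[8,-6.2,-3],[0,0,4],1],[[10,-8,-3],[0,0,4.28],1]], force=50)

```text
clock: 0.72
position: [0.3822, -0.2878, 0.2973]
tool_rot: [-0.0, 0.997, -0.079, 0.0]
contact_force: [0.4, -0.3, -0.6]
finger_gap: 0.0881
```

Run:
```python
from h import *
goto([.4808,-.0661,.20],-1.726)
```

```text
pos [ 0.3822 -0.2878  0.2973] shift [2.5, -9.38, 3.89] turn [-0.0, -0.0, -0.02] F [ 0.4 -0.3 -0.6] gap 0.0881 t 0.72
```

Emit:
carry_out(targets=[[[0.8,-2.4,0],[0,0,0],1],[[1.6,-4.8,0],[0,0,0],1],[[2.1,-7.2,1],[0,0,0],1],[[2.5,-9.38,2.5],[0,0,0],1],[[2.5,-9.38,3.9],[0,0,0],1]])

```text
clock: 1.35
position: [0.4805, -0.0645, 0.1992]
tool_rot: [-0.0, 0.997, -0.075, 0.001]
contact_force: [-0.4, -1.6, 0.6]
finger_gap: 0.0878
```

Run:
```python
from h import *
p,d=snap('side','s1'); cv2.imwrite('pics/s1c.png',cv2.resize(p[130:370,230:430,::-1],None,fx=2.5,fy=2.5))
goto([.4808,-.0661,.126],-1.726)
```

```text
pos [ 0.4767 -0.064   0.1941] shift [0.2, 0.06, 2.72] turn [-0.01, 0.05, 0.03] F [-2.1  0.4 -3. ] gap 0.0878 t 1.4
```

View pics/s1c.png

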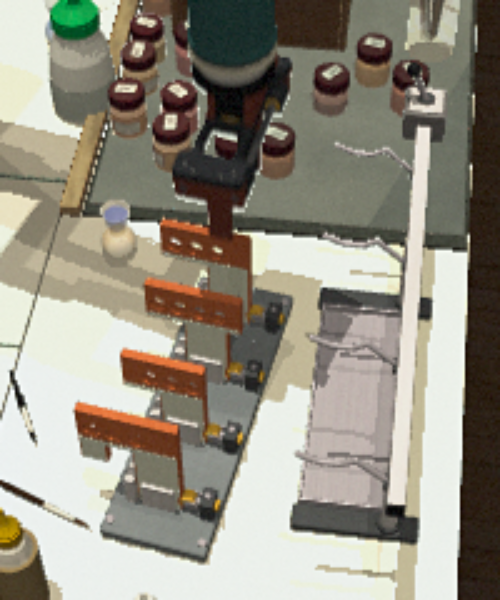

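The gripper hangs over the leg end of plate A at crop (220,210) with open fingers either side. Descending now.

Emit:
carry_out(targets=[[[0,0,0],[0,0,0],1],[[0,0,1.5],[0,0,0],1],[[0,0,2.95],[0,0,0],1],[[0,0,2.95],[0,0,0],1],[[0,0,2.95],[0,0,0],1]])

```text
clock: 2.02
position: [0.481, -0.0686, 0.128]
tool_rot: [0.0, 0.997, -0.078, 0.001]
contact_force: [0.2, 0.5, 0.1]
finger_gap: 0.0878
```

Run:
```python
from h import *
goto([.4808,-.0661,.126],-1.726)
```

```text
pos [ 0.481  -0.0686  0.128 ] shift [-0.02, -0.1, 0.08] turn [0.0, -0.02, -0.0] F [0.2 0.5 0.1] gap 0.0878 t 2.02
```

Emit:
carry_out(targets=[[[0,-0.1,0.08],[0,0,0],-1],[[0,-0.1,0.08],[0,0,0],-1],[[0,-0.1,0.08],[0,0,0],-1],[[0,-0.1,0.08],[0,0,0],-1],[[0,-0.1,0.08],[0,0,0],-1]])

```text
clock: 2.65
position: [0.4799, -0.065, 0.1241]
tool_rot: [-0.0, 0.997, -0.077, -0.0]
contact_force: [0.4, 0.5, -0.2]
finger_gap: 0.0412
```

Emit:
carry_out(targets=[[[0,0,0],[0,0,0],-1],[[0,0,0],[0,0,0],-1],[[0,0,-0.3],[0,0,0],-1],[[0,0,-0.6],[0,0,0],-1],[[0,0,-1],[0,0,0],-1]])

```text
clock: 3.28
position: [0.4791, -0.0648, 0.1492]
tool_rot: [-0.0, 0.997, -0.077, -0.001]
contact_force: [-0.9, -0.4, -1.6]
finger_gap: 0.0092
```

```bash
cat >> h.py <<'E'
def orange(n,f,zmin=.06):
    p,d=snap(n,f); P=pts(n,d); h=cv2.cvtColor(p,cv2.COLOR_RGB2HSV)
    m=((h[...,0]<15)&(h[...,1]>150)&(h[...,2]>100)&(P[...,2]>zmin)&(P[...,0]<.75)&(P[...,0]>.3)&(abs(P[...,1])<.45)).astype(np.uint8)
    k,l,st,c=cv2.connectedComponentsWithStats(m)
    for i in range(1,k):
        if st[i,4]>=30:
            q=P[l==i]; print(n,c[i].round(),st[i,4],'min/max',np.percentile(q,[1,99],axis=0).round(3).tolist())
    return p,d,P
E
python3 - <<'E'
from h import *
orange('side','s2');orange('top','t2'); goto([.4808,-.0661,.25],-1.726)
E
```

```text
side [307. 251.] 370 min/max [[0.398, -0.154, 0.112], [0.493, -0.132, 0.156]]
side [295. 278.] 303 min/max [[0.39, -0.231, 0.097], [0.467, -0.212, 0.142]]
side [281. 301.] 364 min/max [[0.362, -0.31, 0.112], [0.456, -0.289, 0.156]]
top [350. 260.] 141 min/max [[0.393, -0.229, 0.101], [0.469, -0.21, 0.143]]
top [382. 268.] 166 min/max [[0.365, -0.307, 0.115], [0.458, -0.287, 0.157]]
top [286. 263.] 70 min/max [[0.403, -0.064, 0.157], [0.441, -0.051, 0.176]]
top [318. 265.] 55 min/max [[0.401, -0.143, 0.131], [0.436, -0.132, 0.202]]
pos [ 0.4796 -0.065   0.1503] shift [0.05, 0.04, -3.99] turn [0.0, 0.0, 0.0] F [-3.6  0.3  1.3] gap 0.0094 t 3.38
```

Emit:
carry_out(targets=[[[0,0,-1],[0,0,0],-1],[[0,0,-2],[0,0,0],-1],[[0,0,-4],[0,0,0],-1],[[0,0,-6],[0,0,0],-1],[[0,0,-6],[0,0,0],-1]])

```text
clock: 4.0
position: [0.4832, -0.066, 0.3037]
tool_rot: [0.001, 0.997, -0.077, 0.005]
contact_force: [-0.4, 0.1, -2.3]
finger_gap: 0.0097
```

Run:
```python
from h import *
p,d,P=orange('side','s3'); cv2.imwrite('pics/s3c.png',cv2.resize(p[100:340,230:430,::-1],None,fx=2.5,fy=2.5)); goto([.52,0.05,.30],0)
```

```text
side [308. 251.] 353 min/max [[0.399, -0.155, 0.111], [0.493, -0.133, 0.157]]
side [295. 278.] 304 min/max [[0.389, -0.231, 0.097], [0.468, -0.212, 0.142]]
side [281. 301.] 369 min/max [[0.362, -0.309, 0.111], [0.456, -0.289, 0.155]]
pos [ 0.4815 -0.0655  0.3011] shift [0.81, -4.8, 0.05] turn [0.04, -0.03, -12.36] F [-0.2  0.  -2.3] gap 0.0098 t 4.05
```

View pics/s3c.png

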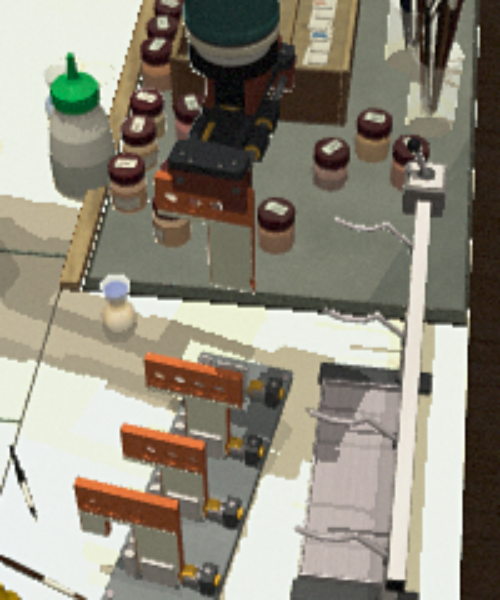

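Plate A is out of its clip and hangs from the gripper, arm top-left at crop (155,175), foot at (230,290). I'll measure it relative to the TCP.

```bash
cat >> h.py <<'E'
def held(n,f,psi):
    """held plate in the TCP's plate frame (u along plate x, v through the thickness, w up)"""
    s=r.read_state(); D=np.load('pics/'+f+'.npz'); P=pts(n,D['d'])-s['position']
    ey=np.array([np.cos(psi),np.sin(psi),0]); ex=np.cross(ey,[0,0,1.]); ex=ex if psi>-9 else -ex
    L=np.stack([P@ex,P@ey,P[...,2]],-1); h=cv2.cvtColor(D['p'],cv2.COLOR_RGB2HSV)
    m=(abs(L[...,1])<.03)&(abs(L[...,0])<.11)&(L[...,2]<.05)&(L[...,2]>-.14)
    o=m&((h[...,0]<18)|(h[...,0]>172))&(h[...,1]>130)
    for nm,q in(('orange',L[o]),('body',L[m&~o])):
        if len(q)>20: print(nm,len(q),np.percentile(q,[1,3,50,97,99],axis=0).round(4).tolist())
    return L,o,m
E
python3 - <<'E'
from h import *
L,o,m=held('side','s3',-1.726)
print(np.argwhere(o).min(0),np.argwhere(o).max(0))
for a,b in((-.09,-.07),(-.06,-.04),(.0,.02),(.01,.03),(-.05,-.03),(.02,.05)):
    q=L[o&(L[...,0]>a)&(L[...,0]<b)]; print(a,b,len(q), q[:,2].max() if len(q) else 0,q[:,2].min() if len(q) else 0)
q=L[m&(L[...,2]<-.06)];print('leg',np.percentile(q,[2,98],axis=0).round(4))
E
```

```text
orange 384 [[-0.0169, -0.0044, -0.0971], [-0.0167, -0.003, -0.0673], [0.0286, 0.0046, -0.0073], [0.0772, 0.0148, 0.0227], [0.0788, 0.016, 0.0248]]
body 575 [[-0.1035, -0.0082, -0.1112], [-0.0935, 0.0012, -0.1082], [0.0078, 0.0057, -0.0561], [0.0656, 0.012, 0.0126], [0.074, 0.015, 0.0271]]
[168 292] [215 331]
-0.09 -0.07 0 0 0
-0.06 -0.04 0 0 0
0.0 0.02 48 0.017410040415693162 -0.020333654704017046
0.01 0.03 49 0.017410040415693162 -0.022669540608331817
-0.05 -0.03 0 0 0
0.02 0.05 85 0.00902075848228856 -0.022669540608331817
leg [[-0.1036  0.0015 -0.1113]
 [ 0.0281  0.0146 -0.0609]]
```

Plate A is held at plate x ≈ −6.5, z ≈ 111 mm at the TCP, so the hole sits 18.5 mm along plate x and 5 mm below it. Turning it now to face the rack.

Emit:
carry_out(targets=[[[0.2,-1,0],[0,0,-1.2],-1],[[0.4,-2,0],[0,0,-2.4],-1],[[0.8,-3,0],[0,0,-3.6],-1],[[0.8,-4,0],[0,0,-4.9],-1],[[0.8,-4.8,0],[0,0,-6.2],-1]])

```text
clock: 4.68
position: [0.5173, 0.0514, 0.297]
tool_rot: [-0.001, 0.936, 0.351, -0.001]
contact_force: [-0.1, 0.2, -1.3]
finger_gap: 0.0095
```

Emit:
carry_out(targets=[[[0,0,0],[0,0,-1.2],-1],[[0,0,0],[0,0,-2.5],-1],[[0,0,0],[0,0,-3.8],-1],[[0,0,0],[0,0,-5],-1],[[0,0,0],[0,0,-6.16],-1]])

```text
clock: 5.3
position: [0.5171, 0.0505, 0.2969]
tool_rot: [-0.001, 0.705, 0.709, -0.001]
contact_force: [0.4, 0.1, -1.6]
finger_gap: 0.0098
```

```bash
cat >> h.py <<'E'
def hooks(f):
    for n in('side','top'):
        p,d=snap(n,f+n); P=pts(n,d)
        m=(P[...,2]>.178)&(P[...,2]<.21)&(P[...,0]>.53)&(P[...,1]<.16)&(P[...,1]>-.46)
        h=cv2.cvtColor(p,cv2.COLOR_RGB2HSV); m&=(h[...,1]<90)
        k,l,st,c=cv2.connectedComponentsWithStats(m.astype(np.uint8))
        for i in range(1,k):
            if 15<st[i,4]<300:
                q=P[l==i]; print(n,st[i],'x',q[:,0].min().round(3),q[:,0].max().round(3),'y',q[:,1].mean().round(4),'z',q[:,2].mean().round(3))
        m=(P[...,2]>.165)&(P[...,2]<.185)&(P[...,0]>.6)&(P[...,0]<.75)&(P[...,1]<.08)&(P[...,1]>-.4)
        q=P[m]; q=q[abs(q[:,0]-np.median(q[:,0]))<.03]; print(n,'rail',np.polyfit(q[:,1],q[:,0],1).round(4),np.percentile(q[:,0],[3,97]).round(4))
E
python3 - <<'E'
from h import *
hooks('h1')
goto([.540,.050,.203],0)
E
```

```text
side [391 165  18  16 243] x 0.636 0.682 y 0.1107 z 0.19
side [364 187  30  11  77] x 0.569 0.646 y 0.0313 z 0.191
side [359 223  31  11  80] x 0.569 0.643 y -0.0949 z 0.192
side [354 264  32  10  88] x 0.569 0.641 y -0.2202 z 0.192
side [348 310  35  12 102] x 0.569 0.643 y -0.3461 z 0.191
side rail [0.0034 0.6576] [0.6408 0.6659]
top [205 157  20   7 119] x 0.666 0.684 y 0.1179 z 0.19
top [248 173   3  30  73] x 0.571 0.645 y 0.0318 z 0.191
top [300 173   2  30  58] x 0.571 0.646 y -0.0941 z 0.192
top [351 173   3  30  65] x 0.571 0.646 y -0.2194 z 0.193
top [401 174   4  30  70] x 0.569 0.644 y -0.3451 z 0.193
top rail [0.0039 0.6592] [0.6485 0.6674]
pos [0.5172 0.0505 0.2972] shift [-0.02, 0.93, 3.76] turn [-0.02, -0.0, 0.01] F [-0.8 -0.5 -1.6] gap 0.0096 t 5.4
```

Emit:
carry_out(targets=[[[0,0.5,1],[0,0,0],-1],[[0,0.93,2.2],[0,0,0],-1],[[0,0.93,3.5],[0,0,0],-1],[[0,0.93,3.76],[0,0,0],-1],[[0,0.93,3.76],[0,0,0],-1]])

```text
clock: 6.02
position: [0.5411, 0.0504, 0.2048]
tool_rot: [-0.001, 0.708, 0.707, -0.0]
contact_force: [0.5, 0.0, -2.4]
finger_gap: 0.0098
```

Run:
```python
from h import *
p,d=snap('side','s4'); L,o,m=held('side','s4',0)
cv2.imwrite('pics/s4c.png',cv2.resize(p[130:260,280:430,::-1],None,fx=4,fy=4,interpolation=cv2.INTER_CUBIC))
goto([.570,.050,.203],0)
```

```text
orange 266 [[-0.0101, -0.0163, -0.1078], [-0.0007, -0.0151, -0.1028], [0.029, -0.0022, 0.0171], [0.0823, 0.0083, 0.0469], [0.0832, 0.0103, 0.0485]]
body 105 [[-0.0139, -0.0178, -0.1125], [-0.0117, -0.0122, -0.109], [0.0131, 0.0024, -0.0206], [0.0755, 0.0127, 0.0416], [0.0796, 0.0272, 0.0457]]
pos [0.5418 0.0504 0.2056] shift [-0.02, 1.13, 0.11] turn [0.0, -0.0, -0.01] F [-0.8 -0.1 -1.8] gap 0.0096 t 6.08
```

View pics/s4c.png

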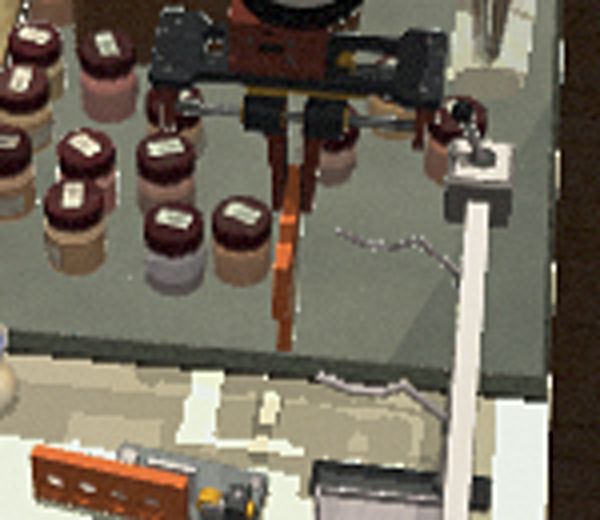

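Plate A stands edge-on to hook3 at crop (285,260), with the hook tip ahead at (340,232). Threading it along the wire's shape.

Emit:
carry_out(targets=[[[0,0.5,0.1],[0,0,0],-1],[[0,0.85,0.1],[0,0,0],-1],[[0,1.15,0.11],[0,0,0],-1],[[0,1.35,0.2],[0,0,0],-1],[[0,1.35,0.2],[0,0,0],-1]])

```text
clock: 6.7
position: [0.5755, 0.0505, 0.1998]
tool_rot: [-0.0, 0.707, 0.707, -0.0]
contact_force: [-0.2, -0.0, -1.4]
finger_gap: 0.0094
```

Run:
```python
from h import *
goto([.598,.050,.195],0)
```

```text
pos [0.5755 0.0505 0.1998] shift [-0.02, 0.9, 0.19] turn [-0.0, -0.0, 0.0] F [-0.2 -0.  -1.4] gap 0.0094 t 6.7
```

No contact, so the wire is through the hole. On to the seat, then lower.

Emit:
carry_out(targets=[[[0,0.3,0.12],[0,0,0],-1],[[0,0.6,0.2],[0,0,0],-1],[[0,0.9,0.2],[0,0,0],-1],[[0,0.9,0.3],[0,0,0],-1],[[0,0.9,0.38],[0,0,0],-1]])

```text
clock: 7.32
position: [0.5982, 0.0507, 0.1913]
tool_rot: [0.0, 0.707, 0.707, 0.001]
contact_force: [-2.2, 1.2, 12.4]
finger_gap: 0.0099
```

Run:
```python
from h import *
goto([.598,.050,.190],0)
p,d=snap('side','s5')
cv2.imwrite('pics/s5c.png',cv2.resize(p[130:260,280:430,::-1],None,fx=4,fy=4,interpolation=cv2.INTER_CUBIC))
```

```text
pos [0.5982 0.0507 0.1913] shift [-0.03, -0.01, 0.05] turn [0.01, -0.0, 0.0] F [-2.2  1.2 12.4] gap 0.0099 t 7.33
```

View pics/s5c.png

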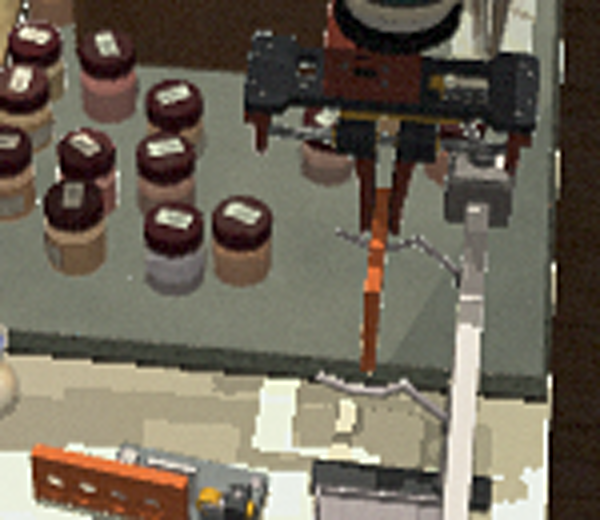

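Hook3's wire passes through the plate at crop (378,240), and the 12 N up-force says it bears on the hole's top. Easing off and opening partly.

Emit:
carry_out(targets=[[[0,0,-0.06],[0,0,0],-1],[[0,0,-0.06],[0,0,0],-0.75],[[0,0,-0.06],[0,0,0],-0.6],[[0,0,-0.06],[0,0,0],-0.4],[[0,0,-0.06],[0,0,0],-0.3]])

```text
clock: 8.0
position: [0.5982, 0.05, 0.1922]
tool_rot: [0.001, 0.707, 0.707, 0.0]
contact_force: [-0.6, 0.7, 0.3]
finger_gap: 0.0299
```

Emit:
carry_out(targets=[[[0,0,-0.06],[0,0,0],-0.3],[[0,0,-0.6],[0,0,0],-0.3],[[0,0,-1.5],[0,0,0],-0.3],[[0,0,-3],[0,0,0],-0.3],[[0,0,-4.4],[0,0,0],-0.3]])

```text
clock: 8.62
position: [0.598, 0.0502, 0.3043]
tool_rot: [0.001, 0.707, 0.707, 0.0]
contact_force: [1.0, -0.4, 0.2]
finger_gap: 0.0307
```

Run:
```python
from h import *
p,d=snap('top','t6'); p,d=snap('side','s6')
cv2.imwrite('pics/s6c.png',cv2.resize(p[130:260,280:430,::-1],None,fx=4,fy=4,interpolation=cv2.INTER_CUBIC))
# plate C grip: hole +7 -> grip x=-13
c=np.array([.4606,-.144]);ex=np.array([-.988,.154]);g=c-.013*ex;print(g)
goto([g[0],g[1],.30],-1.726)
```

```text
[ 0.473444 -0.146002]
pos [0.6006 0.0502 0.3077] shift [-7.85, -5.09, 0.26] turn [0.05, -0.06, 12.36] F [-0.   0.7  0.7] gap 0.031 t 8.72
```

View pics/s6c.png

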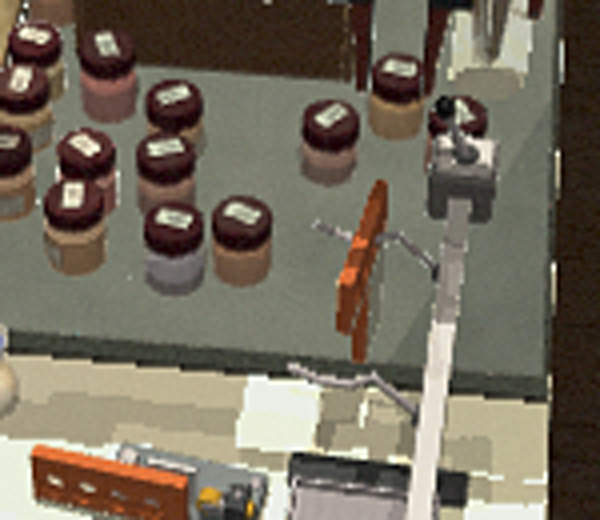

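Plate A hangs on hook3 (crop (360,270)), somewhat yawed. The rack has just shifted: the box moved from (478,190) to (462,200). I'll re-measure before the next hanging. Plate C is next.

Emit:
carry_out(targets=[[[-1.6,-1,0.2],[0,0,1.2],1],[[-3.4,-2,0.2],[0,0,2.4],1],[[-5.2,-3.2,0.2],[0,0,3.7],1],[[-6.8,-4.3,0.2],[0,0,5],1],[[-7.85,-5.09,0.2],[0,0,6.2],1]])

```text
clock: 9.35
position: [0.469, -0.1474, 0.2969]
tool_rot: [0.0, 0.94, 0.342, -0.0]
contact_force: [0.7, -0.0, -0.8]
finger_gap: 0.0773
```

Emit:
carry_out(targets=[[[0,0,0],[0,0,1.2],1],[[0,0,0],[0,0,2.5],1],[[0,0,0],[0,0,3.8],1],[[0,0,0],[0,0,5],1],[[0,0,0],[0,0,6.16],1]])

```text
clock: 9.98
position: [0.4702, -0.1459, 0.2968]
tool_rot: [-0.0, 0.997, -0.08, -0.0]
contact_force: [-0.2, 0.1, 0.6]
finger_gap: 0.0881
```

Run:
```python
from h import *
hooks('h2')
goto([.4734,-.146,.126],-1.726)
```

```text
side [387 164  18  16 241] x 0.625 0.67 y 0.1137 z 0.19
side [358 185  10   6  25] x 0.554 0.578 y 0.0367 z 0.194
side [374 188  15   8  36] x 0.596 0.633 y 0.0358 z 0.189
side [352 221  30  11  78] x 0.551 0.623 y -0.0899 z 0.191
side [344 261  32  11  88] x 0.545 0.618 y -0.2153 z 0.191
side [335 307  35  11 100] x 0.54 0.614 y -0.3412 z 0.191
side rail [0.0365 0.6418] [0.6194 0.6495]
top [246 179   4  13  31] x 0.598 0.63 y 0.0352 z 0.192
top [349 183   3  20  49] x 0.572 0.621 y -0.2157 z 0.191
top [400 184   3  31  79] x 0.541 0.619 y -0.3407 z 0.191
top [245 197   4  12  30] x 0.557 0.585 y 0.0372 z 0.193
top rail [0.0381 0.6433] [0.6239 0.6515]
pos [ 0.4703 -0.1459  0.2969] shift [0.13, -0.01, 6.83] turn [-0.0, 0.0, -0.01] F [ 0.2 -0.7  0. ] gap 0.0877 t 10.07
```

Emit:
carry_out(targets=[[[0.13,0,2.2],[0,0,0],1],[[0.13,0,4.4],[0,0,0],1],[[0.13,0,6],[0,0,0],1],[[0.13,0,6.8],[0,0,0],1],[[0.13,0,6.8],[0,0,0],1]])

```text
clock: 10.7
position: [0.4723, -0.1457, 0.1256]
tool_rot: [-0.001, 0.997, -0.076, -0.002]
contact_force: [-1.0, 0.3, 0.4]
finger_gap: 0.0875
```

Emit:
carry_out(targets=[[[0,0,0],[0,0,0],-1],[[0,0,0],[0,0,0],-1],[[0,0,0],[0,0,0],-1],[[0,0,0],[0,0,0],-1],[[0,0,0],[0,0,0],-1]])

```text
clock: 11.32
position: [0.4738, -0.1464, 0.1273]
tool_rot: [0.0, 0.997, -0.077, 0.0]
contact_force: [0.3, -0.9, -0.9]
finger_gap: 0.0411
```

Emit:
carry_out(targets=[[[0,0,0],[0,0,0],-1],[[0,0,0],[0,0,0],-1],[[0,0,0],[0,0,0],-1],[[0,0,0],[0,0,0],-1],[[0,0,0],[0,0,0],-1]])

```text
clock: 11.95
position: [0.4737, -0.1461, 0.127]
tool_rot: [-0.0, 0.997, -0.077, -0.0]
contact_force: [0.3, 0.1, -0.5]
finger_gap: 0.0101
```

Emit:
carry_out(targets=[[[0,0,-0.5],[0,0,0],-1],[[0,0,-1.2],[0,0,0],-1],[[0,0,-2.8],[0,0,0],-1],[[0,0,-5],[0,0,0],-1],[[0,0,-6.8],[0,0,0],-1]])

```text
clock: 12.58
position: [0.4736, -0.1466, 0.3]
tool_rot: [0.001, 0.997, -0.077, 0.001]
contact_force: [1.0, -0.3, -1.4]
finger_gap: 0.0097
```

Run:
```python
from h import *
snap('side','s7'); L,o,m=held('side','s7',-1.726)
q=L[m&(L[...,2]<-.09)];print('leg',np.percentile(q,[2,98],axis=0).round(4))
goto([.52,-.07,.30],-.037)
```

```text
orange 304 [[-0.019, -0.0021, -0.1028], [-0.0186, -0.0009, -0.0712], [0.0117, 0.0039, -0.0149], [0.0783, 0.0121, 0.0189], [0.0794, 0.015, 0.0219]]
body 552 [[-0.0167, -0.0061, -0.1122], [-0.0117, -0.0032, -0.1092], [0.0178, 0.0046, -0.0593], [0.0748, 0.0076, 0.0187], [0.0798, 0.008, 0.0223]]
leg [[-0.0048  0.0003 -0.1137]
 [ 0.0385  0.0077 -0.0906]]
pos [ 0.4764 -0.1478  0.3058] shift [1.24, -3.35, 0.23] turn [0.08, -0.03, -12.09] F [ 2.4 -0.3  2.1] gap 0.0099 t 12.62
```

Emit:
carry_out(targets=[[[0.3,-0.7,0.1],[0,0,-1.2],-1],[[0.6,-1.4,0.1],[0,0,-2.4],-1],[[0.9,-2.2,0.1],[0,0,-3.6],-1],[[1.2,-2.9,0.1],[0,0,-4.8],-1],[[1.25,-3.35,0.1],[0,0,-6],-1]])

```text
clock: 13.25
position: [0.5177, -0.0679, 0.295]
tool_rot: [0.0, 0.941, 0.338, -0.0]
contact_force: [-0.5, 0.7, -1.7]
finger_gap: 0.0096
```

Emit:
carry_out(targets=[[[0,0,0],[0,0,-1.2],-1],[[0,0,0],[0,0,-2.5],-1],[[0,0,0],[0,0,-3.7],-1],[[0,0,0],[0,0,-4.9],-1],[[0,0,0],[0,0,-6.09],-1]])

```text
clock: 13.88
position: [0.5171, -0.0685, 0.295]
tool_rot: [0.0, 0.718, 0.696, -0.0]
contact_force: [-1.1, 0.2, -1.5]
finger_gap: 0.0095
```

Run:
```python
from h import *
hooks('h3')
for n in('side','top'):held(n,'h3'+n,-.037)
goto([.523,-.067,.2015],-.037)
```

```text
side [387 163  18  17 240] x 0.625 0.67 y 0.1136 z 0.19
side [358 185  10   6  25] x 0.554 0.578 y 0.0368 z 0.194
side [374 188  13   7  34] x 0.596 0.628 y 0.0356 z 0.19
side [352 221  29  10  76] x 0.551 0.621 y -0.0897 z 0.191
side [344 261  33  12  93] x 0.545 0.621 y -0.2157 z 0.191
side [335 307  36  11 101] x 0.54 0.617 y -0.3414 z 0.191
side rail [0.0371 0.6419] [0.6196 0.6493]
top [349 182   3  31  73] x 0.547 0.624 y -0.215 z 0.191
top [400 185   3  30  78] x 0.542 0.616 y -0.3407 z 0.192
top rail [0.0408 0.6441] [0.6218 0.6444]
orange 369 [[-0.0141, -0.0157, -0.0992], [-0.0084, -0.0135, -0.0909], [0.0327, -0.0008, 0.0224], [0.0776, 0.0099, 0.0455], [0.0788, 0.012, 0.0481]]
body 157 [[-0.0116, -0.0166, -0.1063], [-0.008, -0.0087, -0.1041], [0.013, 0.0032, -0.0326], [0.071, 0.0121, 0.0464], [0.0735, 0.0137, 0.0488]]
orange 43 [[0.0601, -0.0045, -0.0121], [0.0606, -0.0044, -0.0108], [0.0684, -0.0017, 0.0241], [0.0751, 0.0046, 0.0284], [0.0763, 0.0047, 0.0285]]
pos [ 0.5171 -0.0685  0.2949] shift [0.07, 0.23, 3.74] turn [-0.0, 0.0, 0.0] F [-0.7  1.2 -2. ] gap 0.0097 t 13.97
```

Emit:
carry_out(targets=[[[0.07,0.1,1.2],[0,0,0],-1],[[0.07,0.23,2.5],[0,0,0],-1],[[0.07,0.23,3.6],[0,0,0],-1],[[0.07,0.23,3.78],[0,0,0],-1],[[0.07,0.23,3.78],[0,0,0],-1]])

```text
clock: 14.6
position: [0.5235, -0.067, 0.2007]
tool_rot: [0.0, 0.721, 0.693, 0.0]
contact_force: [0.7, -0.7, -1.1]
finger_gap: 0.0095
```

Run:
```python
from h import *
goto([.557,-.067,.198],-.037)
goto([.580,-.067,.1925],-.037)
p,d=snap('side','s8'); p,d=snap('top','t8'); held('side','s8',-.037); held('top','t8',-.037)
```

```text
pos [ 0.5235 -0.067   0.2007] shift [0.05, 1.34, 0.11] turn [0.0, 0.0, -0.01] F [ 0.7 -0.7 -1.1] gap 0.0095 t 14.6
pos [ 0.5235 -0.067   0.2007] shift [0.09, 2.26, 0.33] turn [0.0, 0.0, -0.01] F [ 0.7 -0.7 -1.1] gap 0.0095 t 14.6
orange 317 [[-0.014, -0.0158, -0.1034], [-0.0061, -0.0136, -0.0951], [0.0348, -0.0013, 0.0209], [0.0769, 0.0089, 0.0453], [0.0784, 0.0109, 0.0482]]
body 132 [[-0.0152, -0.0186, -0.1044], [-0.0054, -0.0161, -0.0985], [0.0114, 0.0026, -0.0165], [0.065, 0.0132, 0.0456], [0.0711, 0.0278, 0.0473]]
orange 36 [[0.0599, -0.0055, -0.0081], [0.0601, -0.0054, -0.0075], [0.0691, -0.0024, 0.0233], [0.0763, 0.0027, 0.0287], [0.0763, 0.0027, 0.0298]]
```

Emit:
carry_out(targets=[[[0,0.6,0],[0,0,0],-1],[[0,1,0],[0,0,0],-1],[[0,1.2,0.06],[0,0,0],-1],[[0,1.34,0.12],[0,0,0],-1],[[0,1.34,0.12],[0,0,0],-1]])

```text
clock: 15.32
position: [0.5567, -0.0681, 0.1967]
tool_rot: [-0.0, 0.72, 0.694, -0.0]
contact_force: [-0.6, 0.2, -1.9]
finger_gap: 0.0101
```

Emit:
carry_out(targets=[[[0,0.3,0.1],[0,0,0],-1],[[0,0.6,0.18],[0,0,0],-1],[[0,0.92,0.2],[0,0,0],-1],[[0,0.92,0.3],[0,0,0],-1],[[0,0.92,0.36],[0,0,0],-1]])

```text
clock: 15.95
position: [0.5795, -0.0689, 0.1877]
tool_rot: [-0.0, 0.72, 0.694, -0.0]
contact_force: [-0.0, 0.8, -2.0]
finger_gap: 0.0096
```

Run:
```python
from h import *
p,d=snap('side','s9')
cv2.imwrite('pics/s9c.png',cv2.resize(p[150:290,280:430,::-1],None,fx=4,fy=4,interpolation=cv2.INTER_CUBIC)); goto([.580,-.067,.1875],-.037)
```

```text
pos [ 0.5793 -0.0689  0.1876] shift [0.08, 0.03, 0.0] turn [-0.01, -0.0, -0.0] F [-0.5  0.5 -1.9] gap 0.0097 t 16.0
```

View pics/s9c.png

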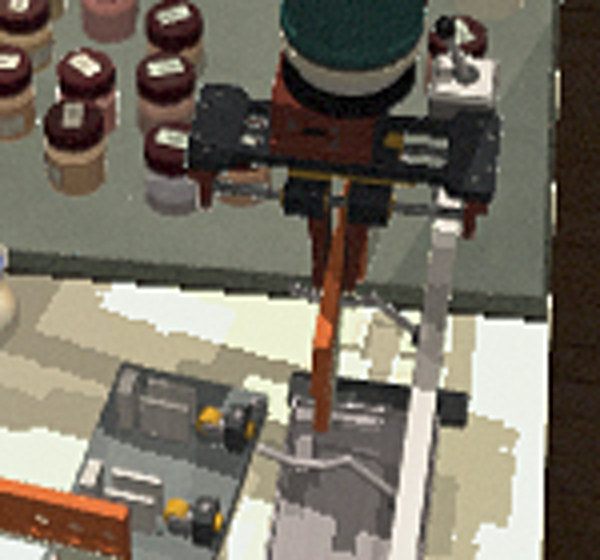

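The wire passes through plate C at crop (335,293), but the gripper still carries the plate's weight. Lowering until it bears.

Emit:
carry_out(targets=[[[0,0,0.05],[0,0,0],-1],[[0,0,0.1],[0,0,0],-1],[[0,0,0.1],[0,0,0],-1]])

```text
clock: 16.38
position: [0.5797, -0.0689, 0.1859]
tool_rot: [0.0, 0.72, 0.694, 0.0]
contact_force: [-1.2, 0.6, 1.0]
finger_gap: 0.0097
```

Bearing on the wire now. Releasing and retreating.

Emit:
carry_out(targets=[[[0,0,0],[0,0,0],-0.78],[[0,0,0],[0,0,0],-0.7],[[0,0,0],[0,0,0],-0.5],[[0,0,0],[0,0,0],-0.3],[[0,0,0],[0,0,0],-0.3]])

```text
clock: 17.0
position: [0.5798, -0.069, 0.1855]
tool_rot: [-0.0, 0.72, 0.694, 0.0]
contact_force: [0.4, -0.4, 0.1]
finger_gap: 0.031
```

Emit:
carry_out(targets=[[[0,0,0],[0,0,0],-0.3],[[0,0,-0.6],[0,0,0],-0.3],[[0,0,-1.5],[0,0,0],-0.3],[[0,0,-3],[0,0,0],-0.3],[[0,0,-4.6],[0,0,0],-0.3]])

```text
clock: 17.62
position: [0.5796, -0.0689, 0.3025]
tool_rot: [0.0, 0.72, 0.694, 0.0]
contact_force: [0.6, 1.2, -0.1]
finger_gap: 0.0309
```

Run:
```python
from h import *
p,d,P=orange('side','s10')
cv2.imwrite('pics/s10c.png',cv2.resize(p[140:340,250:430,::-1],None,fx=3,fy=3,interpolation=cv2.INTER_CUBIC))
ex=np.array([-.988,.154]); g=np.array([.4482,-.223])-.009*ex; print(g)
goto([g[0],g[1],.30],-1.726)
```

```text
side [369. 192.] 68 min/max [[0.577, -0.024, 0.205], [0.59, 0.05, 0.214]]
side [362. 223.] 125 min/max [[0.571, -0.146, 0.203], [0.582, -0.044, 0.215]]
side [360. 245.] 36 min/max [[0.572, -0.148, 0.106], [0.581, -0.102, 0.198]]
side [295. 278.] 298 min/max [[0.389, -0.231, 0.098], [0.467, -0.211, 0.142]]
side [281. 301.] 376 min/max [[0.363, -0.31, 0.112], [0.456, -0.288, 0.156]]
[ 0.457092 -0.224386]
pos [ 0.5825 -0.0696  0.3087] shift [-6.37, -4.78, 0.31] turn [0.06, -0.05, 12.09] F [1.9 0.4 2.8] gap 0.031 t 17.68
```

View pics/s10c.png

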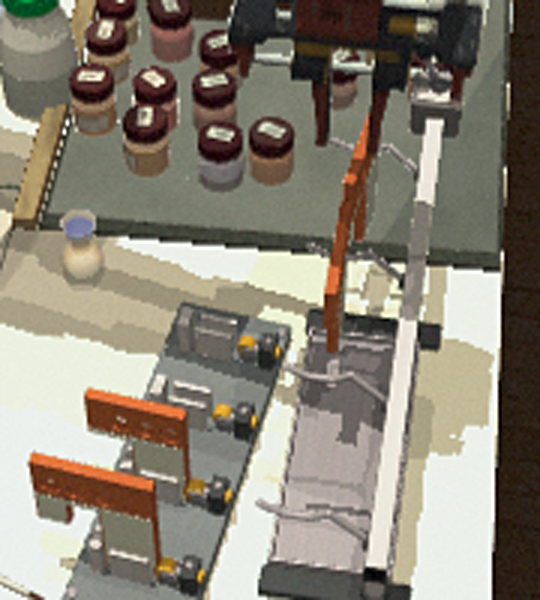

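Plates A and C hang level on hook3 and hook2 (crop (360,180) and (340,250)), with top edges at z ≈ 0.213. On to plate B.

Emit:
carry_out(targets=[[[-1.3,-1,0.1],[0,0,1.2],1],[[-2.6,-2,0.1],[0,0,2.4],1],[[-4,-3,0.1],[0,0,3.6],1],[[-5.4,-4,0.1],[0,0,4.8],1],[[-6.37,-4.7,0.1],[0,0,6],1]])

```text
clock: 18.3
position: [0.4554, -0.2251, 0.2991]
tool_rot: [0.001, 0.941, 0.338, 0.0]
contact_force: [0.9, 0.8, 0.1]
finger_gap: 0.0774
```

Emit:
carry_out(targets=[[[0,0,0],[0,0,1.2],1],[[0,0,0],[0,0,2.5],1],[[0,0,0],[0,0,3.7],1],[[0,0,0],[0,0,4.9],1],[[0,0,0],[0,0,6.09],1]])

```text
clock: 18.92
position: [0.4565, -0.2239, 0.299]
tool_rot: [0.0, 0.997, -0.08, 0.001]
contact_force: [-0.4, -0.3, -0.3]
finger_gap: 0.0879
```

Run:
```python
from h import *
goto([.4571,-.2244,.112],-1.726)
```

```text
pos [ 0.4565 -0.2239  0.299 ] shift [0.02, 0.01, 7.48] turn [0.0, -0.01, -0.04] F [-0.4 -0.3 -0.3] gap 0.0879 t 18.93
```

Emit:
carry_out(targets=[[[0,0,2.2],[0,0,0],1],[[0,0,4.4],[0,0,0],1],[[0,0,6.4],[0,0,0],1],[[0,0,7.4],[0,0,0],1],[[0,0,7.48],[0,0,0],1]])

```text
clock: 19.55
position: [0.4555, -0.2231, 0.1101]
tool_rot: [-0.001, 0.997, -0.077, -0.001]
contact_force: [0.1, 0.3, 0.4]
finger_gap: 0.0877
```

Emit:
carry_out(targets=[[[0,0,0],[0,0,0],-1],[[0,0,0],[0,0,0],-1],[[0,0,0],[0,0,0],-1],[[0,0,0],[0,0,0],-1],[[0,0,0],[0,0,0],-1]])

```text
clock: 20.18
position: [0.4564, -0.2237, 0.1113]
tool_rot: [0.0, 0.997, -0.077, 0.0]
contact_force: [0.7, -0.1, -0.3]
finger_gap: 0.0418
```

Emit:
carry_out(targets=[[[0,0,0],[0,0,0],-1],[[0,0,0],[0,0,0],-1],[[0,0,0],[0,0,0],-1],[[0,0,0],[0,0,0],-1],[[0,0,0],[0,0,0],-1]])

```text
clock: 20.8
position: [0.4564, -0.2237, 0.111]
tool_rot: [-0.0, 0.997, -0.077, -0.0]
contact_force: [-0.2, -0.3, -1.4]
finger_gap: 0.0099
```

Emit:
carry_out(targets=[[[0,0,-0.5],[0,0,0],-1],[[0,0,-1.2],[0,0,0],-1],[[0,0,-2.8],[0,0,0],-1],[[0,0,-5],[0,0,0],-1],[[0,0,-7.4],[0,0,0],-1]])

```text
clock: 21.42
position: [0.4556, -0.2232, 0.2981]
tool_rot: [-0.0, 0.997, -0.077, -0.0]
contact_force: [1.5, -0.9, -2.0]
finger_gap: 0.0096
```

Run:
```python
from h import *
snap('side','s11'); held('side','s11',-1.726)
goto([.515,-.195,.30],-.037)
```

```text
orange 92 [[-0.0099, -0.0039, -0.0996], [-0.0098, -0.0026, -0.0923], [-0.0078, 0.0028, -0.0162], [0.0518, 0.0111, 0.0187], [0.0623, 0.0119, 0.0206]]
body 502 [[-0.1045, -0.0278, -0.1172], [-0.0951, -0.0262, -0.1131], [0.0115, 0.0034, -0.0584], [0.0528, 0.0063, 0.016], [0.0668, 0.0076, 0.0225]]
pos [ 0.4593 -0.2256  0.3068] shift [2.01, -1.55, 0.29] turn [0.1, -0.03, -12.09] F [ 2.3 -0.7  4.1] gap 0.0097 t 21.48
```

Emit:
carry_out(targets=[[[0.5,-0.4,0],[0,0,-1.2],-1],[[1,-0.8,0],[0,0,-2.4],-1],[[1.5,-1.2,0],[0,0,-3.6],-1],[[2.1,-1.5,0],[0,0,-4.8],-1],[[2.1,-1.5,0],[0,0,-6],-1]])

```text
clock: 22.1
position: [0.5147, -0.1942, 0.2965]
tool_rot: [0.0, 0.941, 0.338, 0.0]
contact_force: [-0.3, 0.1, -1.6]
finger_gap: 0.01
```

Emit:
carry_out(targets=[[[0,0,0],[0,0,-1.2],-1],[[0,0,0],[0,0,-2.5],-1],[[0,0,0],[0,0,-3.7],-1],[[0,0,0],[0,0,-4.9],-1],[[0,0,0],[0,0,-6.09],-1]])

```text
clock: 22.72
position: [0.5136, -0.1946, 0.2965]
tool_rot: [-0.0, 0.718, 0.696, -0.0]
contact_force: [-0.6, -0.2, -1.5]
finger_gap: 0.0096
```

Run:
```python
from h import *
hooks('h4')
for n in('side','top'):held(n,'h4'+n,-.037)
goto([.517,-.195,.2015],-.037)
```

```text
side [387 164  18  16 245] x 0.625 0.67 y 0.1134 z 0.19
side [375 188  13   8  33] x 0.598 0.63 y 0.0348 z 0.19
side [352 221   8   5  21] x 0.551 0.569 y -0.089 z 0.195
side [365 223  17   9  44] x 0.583 0.623 y -0.0901 z 0.19
side [344 261  32  12  92] x 0.545 0.618 y -0.2156 z 0.191
side [335 307  36  12 104] x 0.54 0.617 y -0.3415 z 0.191
side rail [0.0368 0.6419] [0.6196 0.6495]
top [246 180   4  12  30] x 0.598 0.628 y 0.0354 z 0.192
top [298 180   3  16  35] x 0.589 0.628 y -0.0902 z 0.191
top [245 197   4  12  31] x 0.556 0.584 y 0.037 z 0.194
top [297 202   3   9  22] x 0.551 0.572 y -0.0884 z 0.196
top rail [0.0319 0.6433] [0.6266 0.6522]
orange 393 [[-0.0086, -0.0155, -0.0853], [-0.0033, -0.0136, -0.0777], [0.0295, -0.0001, 0.024], [0.0695, 0.0104, 0.0444], [0.0706, 0.0123, 0.0468]]
body 126 [[-0.0078, -0.0172, -0.0921], [-0.0057, -0.0142, -0.0901], [0.0108, 0.0035, -0.0188], [0.0632, 0.0123, 0.0464], [0.0651, 0.0125, 0.0474]]
pos [ 0.5137 -0.1946  0.2965] shift [-0.01, 0.13, 3.8] turn [-0.0, -0.0, 0.0] F [ 0.1  0.4 -1.6] gap 0.0093 t 22.82
```

Emit:
carry_out(targets=[[[0.05,0.1,1.2],[0,0,0],-1],[[0.05,0.13,2.5],[0,0,0],-1],[[0.05,0.13,3.7],[0,0,0],-1],[[0.05,0.13,3.9],[0,0,0],-1],[[0.05,0.13,3.9],[0,0,0],-1]])

```text
clock: 23.45
position: [0.5176, -0.1938, 0.1992]
tool_rot: [0.0, 0.721, 0.693, 0.0]
contact_force: [0.1, -0.1, -1.8]
finger_gap: 0.01
```

Emit:
carry_out(targets=[[[0,0.6,0],[0,0,0],-1],[[0,1,0],[0,0,0],-1],[[0,1.2,0.06],[0,0,0],-1],[[0,1.34,0.12],[0,0,0],-1],[[0,1.34,0.12],[0,0,0],-1]])

```text
clock: 24.08
position: [0.5508, -0.1948, 0.1953]
tool_rot: [-0.0, 0.72, 0.694, -0.0]
contact_force: [0.2, -1.0, -1.2]
finger_gap: 0.0098
```

Emit:
carry_out(targets=[[[0,0.3,0.1],[0,0,0],-1],[[0,0.6,0.18],[0,0,0],-1],[[0,0.92,0.2],[0,0,0],-1],[[0,0.92,0.3],[0,0,0],-1],[[0,0.92,0.36],[0,0,0],-1]])

```text
clock: 24.7
position: [0.5736, -0.1956, 0.1862]
tool_rot: [-0.0, 0.72, 0.694, -0.0]
contact_force: [-0.7, 0.2, -1.7]
finger_gap: 0.0093
```

Run:
```python
from h import *
p,d=snap('side','s12'); L,o,m=held('side','s12',-.037)
cv2.imwrite('pics/s12c.png',cv2.resize(p[180:320,280:430,::-1],None,fx=4,fy=4,interpolation=cv2.INTER_CUBIC)); goto([.574,-.195,.186],-.037)
```

```text
orange 299 [[-0.0525, -0.0149, -0.0875], [-0.0474, -0.0128, -0.0782], [0.0277, -0.0014, 0.0253], [0.0698, 0.0098, 0.0435], [0.0707, 0.0106, 0.0483]]
body 152 [[-0.0147, -0.0258, -0.09], [-0.0094, -0.0234, -0.0866], [0.0175, 0.0036, 0.0055], [0.0604, 0.0262, 0.0463], [0.0691, 0.0283, 0.0492]]
pos [ 0.5734 -0.1956  0.1861] shift [0.02, 0.02, 0.0] turn [-0.01, -0.0, -0.0] F [ 0.3  0.  -1.2] gap 0.0098 t 24.75
```

View pics/s12c.png

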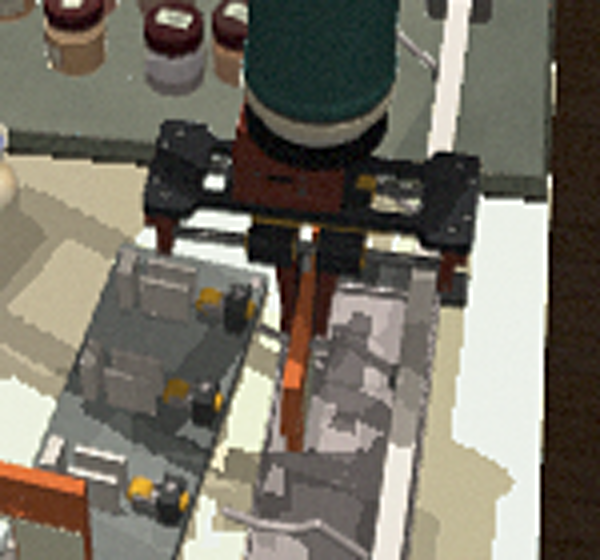

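Plate B is on hook1, with the wire coming out either side at crop (275,335) and (350,350). It isn't bearing yet, so I'll lower in small steps.

Emit:
carry_out(targets=[[[0,0,0.05],[0,0,0],-1],[[0,0,0.1],[0,0,0],-1],[[0,0,0.1],[0,0,0],-1]])

```text
clock: 25.12
position: [0.5737, -0.1957, 0.1841]
tool_rot: [-0.0, 0.72, 0.694, 0.0]
contact_force: [0.0, -0.5, -0.4]
finger_gap: 0.0101
```

Emit:
carry_out(targets=[[[0,0,0.04],[0,0,0],-1],[[0,0,0.06],[0,0,0],-1],[[0,0,0.06],[0,0,0],-1]])

```text
clock: 25.5
position: [0.5739, -0.1958, 0.1837]
tool_rot: [0.0, 0.72, 0.694, 0.0]
contact_force: [-2.2, 0.7, 6.6]
finger_gap: 0.0096
```

Bearing. Releasing.

Emit:
carry_out(targets=[[[0,0,-0.04],[0,0,0],-1],[[0,0,-0.04],[0,0,0],-0.75],[[0,0,-0.04],[0,0,0],-0.5],[[0,0,-0.04],[0,0,0],-0.3],[[0,0,-0.04],[0,0,0],-0.3]])

```text
clock: 26.12
position: [0.5738, -0.1958, 0.1834]
tool_rot: [-0.0, 0.72, 0.694, -0.0]
contact_force: [-0.7, -0.4, 0.5]
finger_gap: 0.0307
```

Emit:
carry_out(targets=[[[0,0,0],[0,0,0],-0.3],[[0,0,-0.6],[0,0,0],-0.3],[[0,0,-1.5],[0,0,0],-0.3],[[0,0,-3],[0,0,0],-0.3],[[0,0,-4.6],[0,0,0],-0.3]])

```text
clock: 26.75
position: [0.5737, -0.1957, 0.3005]
tool_rot: [0.0, 0.72, 0.694, 0.0]
contact_force: [0.7, 0.0, 0.8]
finger_gap: 0.0306
```

Run:
```python
from h import *
p,d,P=orange('side','s13')
ex=np.array([-.988,.154]); g=np.array([.4359,-.3021])-.002*ex; print(g)
goto([g[0],g[1],.30],-1.726)
```

```text
side [362. 224.] 109 min/max [[0.572, -0.147, 0.205], [0.582, -0.056, 0.214]]
side [355. 268.] 179 min/max [[0.566, -0.267, 0.094], [0.579, -0.101, 0.214]]
side [281. 301.] 364 min/max [[0.361, -0.31, 0.111], [0.456, -0.289, 0.156]]
[ 0.437876 -0.302408]
pos [ 0.5764 -0.1969  0.3068] shift [-4.42, -5.38, 0.24] turn [0.07, -0.03, 12.09] F [ 2.5 -0.6  3.9] gap 0.031 t 26.8
```

Emit:
carry_out(targets=[[[-1,-1.1,0],[0,0,1.2],1],[[-2,-2.2,0],[0,0,2.4],1],[[-3,-3.3,0],[0,0,3.6],1],[[-4,-4.4,0],[0,0,4.8],1],[[-4.46,-5.28,0],[0,0,6],1]])

```text
clock: 27.42
position: [0.4368, -0.3035, 0.2996]
tool_rot: [0.001, 0.941, 0.338, 0.0]
contact_force: [-0.2, 0.1, -0.4]
finger_gap: 0.0772
```

Emit:
carry_out(targets=[[[0,0,0],[0,0,1.2],1],[[0,0,0],[0,0,2.5],1],[[0,0,0],[0,0,3.7],1],[[0,0,0],[0,0,4.9],1],[[0,0,0],[0,0,6.09],1]])

```text
clock: 28.05
position: [0.4379, -0.3024, 0.2996]
tool_rot: [0.0, 0.997, -0.08, 0.001]
contact_force: [-0.5, -0.7, -0.2]
finger_gap: 0.0876
```

Run:
```python
from h import *
goto([.4379,-.3024,.126],-1.726)
```

```text
pos [ 0.4379 -0.3024  0.2996] shift [-0.01, -0.0, 6.94] turn [0.0, -0.01, -0.04] F [-0.5 -0.7 -0.2] gap 0.0876 t 28.05
```

Emit:
carry_out(targets=[[[0,0,2.2],[0,0,0],1],[[0,0,4.4],[0,0,0],1],[[0,0,6],[0,0,0],1],[[0,0,6.94],[0,0,0],1],[[0,0,6.94],[0,0,0],1]])

```text
clock: 28.68
position: [0.4369, -0.3015, 0.1242]
tool_rot: [-0.001, 0.997, -0.077, -0.001]
contact_force: [0.7, 0.6, -0.0]
finger_gap: 0.0877
```

Emit:
carry_out(targets=[[[0,0,0],[0,0,0],-1],[[0,0,0],[0,0,0],-1],[[0,0,0],[0,0,0],-1],[[0,0,0],[0,0,0],-1],[[0,0,0],[0,0,0],-1]])

```text
clock: 29.3
position: [0.4377, -0.3023, 0.1252]
tool_rot: [0.0, 0.997, -0.077, 0.0]
contact_force: [0.2, 0.0, -0.2]
finger_gap: 0.0411
```

Emit:
carry_out(targets=[[[0,0,0],[0,0,0],-1],[[0,0,0],[0,0,0],-1],[[0,0,0],[0,0,0],-1],[[0,0,0],[0,0,0],-1],[[0,0,0],[0,0,0],-1]])

```text
clock: 29.92
position: [0.4377, -0.3021, 0.125]
tool_rot: [-0.0, 0.997, -0.077, -0.0]
contact_force: [0.1, 0.2, -0.5]
finger_gap: 0.0098
```

Emit:
carry_out(targets=[[[0,0,-0.5],[0,0,0],-1],[[0,0,-1.2],[0,0,0],-1],[[0,0,-2.8],[0,0,0],-1],[[0,0,-5],[0,0,0],-1],[[0,0,-6.9],[0,0,0],-1]])

```text
clock: 30.55
position: [0.4374, -0.3022, 0.3002]
tool_rot: [0.0, 0.997, -0.077, 0.0]
contact_force: [1.0, 0.1, -2.5]
finger_gap: 0.0099
```

Emit:
carry_out(targets=[[[0.7,0.1,0],[0,0,-1.2],-1],[[1.4,0.2,0],[0,0,-2.4],-1],[[2.1,0.3,0],[0,0,-3.6],-1],[[2.96,0.3,0],[0,0,-4.8],-1],[[2.96,0.3,0],[0,0,-6],-1]])

```text
clock: 31.18
position: [0.5106, -0.3212, 0.2979]
tool_rot: [0.0, 0.941, 0.338, 0.0]
contact_force: [-1.2, 1.3, -2.3]
finger_gap: 0.0097
```

Emit:
carry_out(targets=[[[0,0,0],[0,0,-1.2],-1],[[0,0,0],[0,0,-2.5],-1],[[0,0,0],[0,0,-3.7],-1],[[0,0,0],[0,0,-4.9],-1],[[0,0,0],[0,0,-6.09],-1]])

```text
clock: 31.8
position: [0.5092, -0.3208, 0.2981]
tool_rot: [-0.0, 0.718, 0.696, -0.0]
contact_force: [-0.9, -0.5, -2.8]
finger_gap: 0.0095
```

Run:
```python
from h import *
hooks('h5')
for n in('side','top'):held(n,'h5'+n,-.037)
goto([.512,-.3205,.2005],-.037)
```

```text
side [387 164  18  16 244] x 0.625 0.67 y 0.1135 z 0.19
side [358 185  10   6  25] x 0.554 0.578 y 0.037 z 0.193
side [374 188  12   8  31] x 0.596 0.625 y 0.0356 z 0.19
side [369 223  12   8  34] x 0.593 0.621 y -0.0911 z 0.191
side [344 261   9   5  23] x 0.545 0.565 y -0.2142 z 0.195
side [358 264  17   7  48] x 0.578 0.616 y -0.2162 z 0.191
side [335 307  35  11 101] x 0.54 0.614 y -0.3414 z 0.192
side rail [0.0366 0.6418] [0.6196 0.6494]
top [246 180   4  12  31] x 0.598 0.628 y 0.0352 z 0.193
top [298 181   3  15  35] x 0.589 0.626 y -0.0901 z 0.191
top [349 183   3  16  42] x 0.581 0.621 y -0.2157 z 0.191
top [245 197   4  12  31] x 0.556 0.585 y 0.0372 z 0.192
top [297 202   3   9  22] x 0.552 0.572 y -0.0884 z 0.195
top [349 204   2   9  18] x 0.546 0.567 y -0.2136 z 0.195
top rail [0.0367 0.6433] [0.6259 0.6517]
orange 489 [[-0.0091, -0.0149, -0.096], [-0.0028, -0.0137, -0.0836], [0.0305, -0.0004, 0.0243], [0.0789, 0.0104, 0.043], [0.0799, 0.0124, 0.0476]]
body 207 [[-0.0121, -0.0161, -0.1018], [-0.0107, -0.0085, -0.099], [0.012, 0.0035, -0.0275], [0.0777, 0.0121, 0.0475], [0.0783, 0.0124, 0.0489]]
pos [ 0.5092 -0.3209  0.2981] shift [0.02, 0.11, 3.9] turn [-0.0, -0.0, 0.0] F [ 0.   0.8 -2.5] gap 0.0098 t 31.9
```

Emit:
carry_out(targets=[[[0.06,0.1,1.2],[0,0,0],-1],[[0.06,0.11,2.5],[0,0,0],-1],[[0.06,0.11,3.7],[0,0,0],-1],[[0.06,0.11,3.95],[0,0,0],-1],[[0.06,0.11,3.95],[0,0,0],-1]])

```text
clock: 32.52
position: [0.5125, -0.3198, 0.1993]
tool_rot: [-0.0, 0.721, 0.693, -0.0]
contact_force: [0.0, -0.4, -1.9]
finger_gap: 0.0098
```

Emit:
carry_out(targets=[[[0,0.6,0],[0,0,0],-1],[[0,1,0],[0,0,0],-1],[[0,1.2,0.06],[0,0,0],-1],[[0,1.34,0.12],[0,0,0],-1],[[0,1.34,0.12],[0,0,0],-1]])

```text
clock: 33.15
position: [0.5459, -0.3207, 0.1954]
tool_rot: [-0.0, 0.72, 0.694, -0.0]
contact_force: [-0.2, -0.1, -2.3]
finger_gap: 0.0101
```

Emit:
carry_out(targets=[[[0,0.3,0.1],[0,0,0],-1],[[0,0.6,0.18],[0,0,0],-1],[[0,0.92,0.2],[0,0,0],-1],[[0,0.92,0.3],[0,0,0],-1],[[0,0.92,0.38],[0,0,0],-1]])

```text
clock: 33.78
position: [0.5688, -0.3217, 0.186]
tool_rot: [-0.0, 0.72, 0.694, -0.0]
contact_force: [0.1, 0.6, -2.9]
finger_gap: 0.0096
```

Emit:
carry_out(targets=[[[0,0,0.04],[0,0,0],-1],[[0,0,0.08],[0,0,0],-1],[[0,0,0.08],[0,0,0],-1]])

```text
clock: 34.15
position: [0.5688, -0.3218, 0.1843]
tool_rot: [-0.0, 0.72, 0.694, 0.0]
contact_force: [-0.6, 0.5, -2.8]
finger_gap: 0.0095
```

Run:
```python
from h import *
p,d=snap('side','s14')
cv2.imwrite('pics/s14c.png',cv2.resize(p[220:360,280:430,::-1],None,fx=4,fy=4,interpolation=cv2.INTER_CUBIC)); goto([.569,-.3207,.184],-.037)
```

```text
pos [ 0.5688 -0.3218  0.1843] shift [0.04, 0.01, 0.01] turn [-0.0, -0.0, -0.0] F [ 0.5  0.3 -2.4] gap 0.0096 t 34.2
```

View pics/s14c.png

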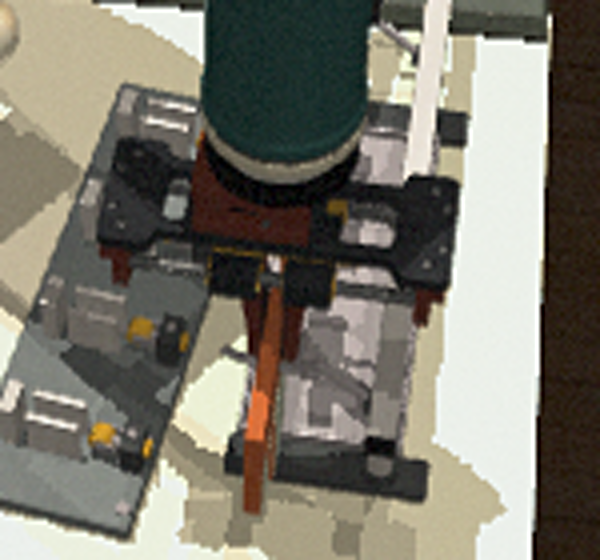

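Plate D is on hook0, with the wire emerging at crop (235,352) and behind it at (330,370). The gripper still carries it, so I'll lower further.

Emit:
carry_out(targets=[[[0,0,0.05],[0,0,0],-1],[[0,0,0.08],[0,0,0],-1],[[0,0,0.08],[0,0,0],-1]])

```text
clock: 34.58
position: [0.5691, -0.3219, 0.1838]
tool_rot: [0.001, 0.72, 0.694, 0.0]
contact_force: [-2.7, 2.5, 5.5]
finger_gap: 0.0096
```

Emit:
carry_out(targets=[[[0,0,-0.04],[0,0,0],-1],[[0,0,-0.04],[0,0,0],-0.75],[[0,0,-0.04],[0,0,0],-0.5],[[0,0,-0.04],[0,0,0],-0.3],[[0,0,-0.04],[0,0,0],-0.3]])

```text
clock: 35.2
position: [0.569, -0.3218, 0.1832]
tool_rot: [-0.0, 0.72, 0.694, 0.0]
contact_force: [-0.8, -0.2, -0.1]
finger_gap: 0.0305
```

Emit:
carry_out(targets=[[[0,0,0],[0,0,0],-0.3],[[0,0,-0.6],[0,0,0],-0.3],[[0,0,-1.5],[0,0,0],-0.3],[[0,0,-3],[0,0,0],-0.3],[[0,0,-5],[0,0,0],-0.3]])

```text
clock: 35.83
position: [0.5684, -0.3214, 0.3095]
tool_rot: [-0.001, 0.72, 0.694, -0.0]
contact_force: [0.6, 0.1, 0.3]
finger_gap: 0.0303
```

Run:
```python
from h import *
p,d,P=orange('side','s15')
orange('top','t15')
hooks('h6')
cv2.imwrite('pics/s15c.png',cv2.resize(p[140:360,280:430,::-1],None,fx=2.7,fy=2.7,interpolation=cv2.INTER_CUBIC))
t=np.load('pics/t15.npz'); Q=pts('top',t['d']); m=(Q[...,2]>.205)&(Q[...,2]<.26)&(Q[...,1]>.08)&(Q[...,1]<.15)&(Q[...,0]>.6)&(Q[...,0]<.7)
print('ball',m.sum(),Q[m].mean(0),Q[m].max(0))
m=(P[...,2]>.225)&(P[...,2]<.26)&(P[...,1]>.08)&(P[...,1]<.15)&(P[...,0]>.58)&(P[...,0]<.7)
print('ball',m.sum(),P[m].mean(0),P[m].max(0))
goto([.56,.117,.32],-1.57)
```

```text
side [354. 269.] 101 min/max [[0.566, -0.266, 0.18], [0.575, -0.203, 0.215]]
side [346. 315.] 163 min/max [[0.56, -0.401, 0.176], [0.571, -0.316, 0.214]]
top [252. 195.] 169 min/max [[0.523, -0.054, 0.173], [0.598, 0.068, 0.587]]
top [409. 199.] 66 min/max [[0.531, -0.323, 0.484], [0.546, -0.29, 0.492]]
top [302. 199.] 178 min/max [[0.572, -0.144, 0.172], [0.584, -0.05, 0.216]]
top [353. 201.] 141 min/max [[0.566, -0.26, 0.173], [0.577, -0.182, 0.215]]
side [387 163  18  17 245] x 0.625 0.67 y 0.1136 z 0.19
side [376 188  11   8  27] x 0.6 0.628 y 0.0346 z 0.19
side [345 261   8   5  21] x 0.548 0.564 y -0.2141 z 0.194
side [364 264  12   8  34] x 0.592 0.618 y -0.2163 z 0.191
side [335 307   9   5  25] x 0.54 0.558 y -0.3402 z 0.195
side [350 310  21   9  61] x 0.572 0.617 y -0.3419 z 0.19
side rail [0.0355 0.6413] [0.6181 0.6499]
top [246 179   4  13  31] x 0.598 0.63 y 0.0355 z 0.191
top [298 181   3  15  36] x 0.589 0.626 y -0.0901 z 0.19
top [349 183   3  16  42] x 0.582 0.621 y -0.2157 z 0.19
top [245 196   4  13  32] x 0.556 0.586 y 0.0371 z 0.193
top [297 202   3   9  22] x 0.551 0.572 y -0.0884 z 0.194
top [349 204   2   9  18] x 0.546 0.567 y -0.2135 z 0.196
top rail [0.0361 0.6431] [0.626  0.6518]
ball 41 [0.63232402 0.11987972 0.23503062] [0.64294104 0.12724753 0.24765093]
ball 29 [0.63084172 0.11826497 0.23474527] [0.63709366 0.12536019 0.2416048 ]
pos [ 0.5696 -0.3222  0.3105] shift [17.54, -1.04, -0.42] turn [0.03, -0.01, 10.98] F [ 0.3 -0.5 -0.4] gap 0.0304 t 36.02
```

View pics/s15c.png

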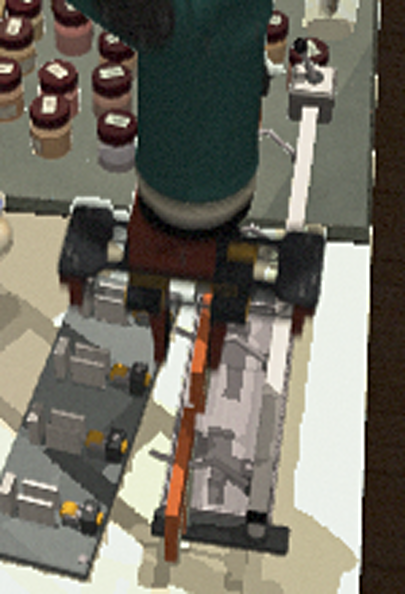

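All four plates hang (D in front at crop (185,480)), and the ball is at (0.632, 0.120). Moving to the switch with the fingers shut.

Emit:
carry_out(targets=[[[2.4,0,-0.8],[0,0,0],-1],[[4.8,-0.1,-0.8],[0,0,0],-1],[[7.2,-0.2,-0.8],[0,0,0],-1],[[9.6,-0.3,-0.8],[0,0,0],-1],[[12,-0.3,-0.8],[0,0,0],-1]])

```text
clock: 36.65
position: [0.5714, -0.0197, 0.3269]
tool_rot: [-0.001, 0.72, 0.694, -0.001]
contact_force: [0.6, -0.1, -0.2]
finger_gap: 0.0002
```

Emit:
carry_out(targets=[[[2.4,-0.1,0],[0,0,0],-1],[[4.6,-0.1,0],[0,0,0],-1],[[5.6,-0.1,0],[0,0,0],-1],[[5.6,-0.1,0],[0,0,0],-1],[[5.6,-0.1,0],[0,0,0],-1]])

```text
clock: 37.28
position: [0.5749, 0.1175, 0.3274]
tool_rot: [-0.0, 0.72, 0.694, -0.001]
contact_force: [0.4, -0.4, -0.3]
finger_gap: 0.0003
```

Run:
```python
from h import *
p,d,P=orange('side','s16',.05)
cv2.imwrite('pics/s16c.png',cv2.resize(p[140:360,280:430,::-1],None,fx=2.7,fy=2.7,interpolation=cv2.INTER_CUBIC))
goto([.585,.119,.215],-.037)
```

```text
side [370. 188.] 101 min/max [[0.576, -0.022, 0.205], [0.597, 0.066, 0.214]]
side [363. 221.] 136 min/max [[0.572, -0.144, 0.186], [0.583, -0.024, 0.215]]
side [355. 263.] 131 min/max [[0.566, -0.264, 0.177], [0.577, -0.155, 0.215]]
side [347. 311.] 197 min/max [[0.56, -0.4, 0.175], [0.572, -0.302, 0.215]]
pos [0.5751 0.1172 0.3277] shift [0.09, 0.4, 4.51] turn [-0.01, 0.0, -0.01] F [ 0.7 -0.3  0. ] gap 0.0006 t 37.33
```

View pics/s16c.png

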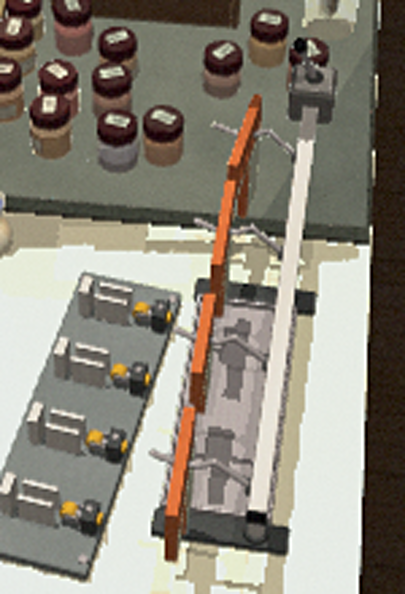

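The stand is empty, and all four plates hang in a row with their top edges at z ≈ 0.214. Lowering behind the toggle.

Emit:
carry_out(targets=[[[0.09,0.4,1.5],[0,0,0],-1],[[0.09,0.4,3],[0,0,0],-1],[[0.09,0.4,4.2],[0,0,0],-1],[[0.09,0.4,4.5],[0,0,0],-1],[[0.09,0.4,4.5],[0,0,0],-1]])

```text
clock: 37.95
position: [0.5857, 0.1193, 0.216]
tool_rot: [-0.0, 0.721, 0.693, -0.0]
contact_force: [-0.1, -0.5, 0.2]
finger_gap: 0.0003
```

Emit:
carry_out(targets=[[[0,0.5,0],[0,0,0],-1],[[0,0.9,0],[0,0,0],-1],[[0,1.3,0],[0,0,0],-1],[[0,1.7,0],[0,0,0],-1],[[0,2,0],[0,0,0],-1]])

```text
clock: 38.58
position: [0.6361, 0.1184, 0.2158]
tool_rot: [-0.0, 0.72, 0.694, -0.0]
contact_force: [-2.2, 0.9, 0.7]
finger_gap: 0.0005
```

Emit:
carry_out(targets=[[[0,0.15,0],[0,0,0],-1],[[0,0.3,0],[0,0,0],-1],[[0,0.4,0],[0,0,0],-1],[[0,0.5,0],[0,0,0],-1]])

```text
clock: 39.08
position: [0.6472, 0.1178, 0.2153]
tool_rot: [-0.001, 0.72, 0.694, -0.001]
contact_force: [-3.4, 0.7, -0.5]
finger_gap: 0.0005
```

Run:
```python
from h import *
P=pts('side',snap('side','s17')[1])
m=(P[...,2]>.205)&(P[...,2]<.25)&(P[...,1]>.09)&(P[...,1]<.15)&(P[...,0]>.655)&(P[...,0]<.72)
print('ball',m.sum(),P[m].mean(0) if m.sum() else 0,P[m].max(0) if m.sum() else 0); goto([.65,.119,.215],-.037)
```

```text
ball 45 [0.66218056 0.1180344  0.23039544] [0.67058116 0.12507401 0.24105637]
pos [0.6477 0.1178 0.2154] shift [0.05, 0.09, 0.02] turn [-0.01, 0.0, -0.0] F [-1.8 -0.2 -0.8] gap 0.0002 t 39.12
```

Emit:
carry_out(targets=[[[0,0.1,0],[0,0,0],-1],[[0,0.2,0],[0,0,0],-1],[[0,0.2,0],[0,0,0],-1]])

```text
clock: 39.5
position: [0.6521, 0.1176, 0.2157]
tool_rot: [-0.001, 0.72, 0.694, -0.001]
contact_force: [-4.7, 0.2, 0.3]
finger_gap: 0.0003
```

Emit:
carry_out(targets=[[[0,0.08,0],[0,0,0],-1],[[0,0.12,0],[0,0,0],-1],[[0,0.12,0],[0,0,0],-1]])

```text
clock: 39.88
position: [0.6535, 0.1176, 0.2155]
tool_rot: [-0.002, 0.72, 0.694, -0.002]
contact_force: [-9.6, 0.5, 3.5]
finger_gap: 0.0004
```

Run:
```python
from h import *
P=pts('side',snap('side','s18')[1])
m=(P[...,2]>.225)&(P[...,2]<.25)&(P[...,1]>.09)&(P[...,1]<.15)&(P[...,0]>.655)&(P[...,0]<.72)
print('ball',m.sum(),P[m].mean(0) if m.sum() else 0,P[m].max(0) if m.sum() else 0)
b=P[(P[...,2]>.18)&(P[...,2]<.2)&(P[...,1]>.085)&(P[...,1]<.15)&(P[...,0]>.6)]; print('box',np.percentile(b,[2,98],axis=0)); goto([.60,.119,.30],-.037)
```

```text
ball 43 [0.66633293 0.11319866 0.23496893] [0.678429   0.12775989 0.24857333]
box [[0.62646824 0.09581361 0.18031505]
 [0.67075424 0.13899873 0.19829362]]
pos [0.6535 0.1176 0.2155] shift [-0.02, -2.16, -3.37] turn [-0.04, 0.0, -0.0] F [-9.5 -0.6  2.7] gap 0.0007 t 39.92
```

The lever is against its stop at 9.6 N, and the rack hasn't moved. Retreating clear.

Emit:
carry_out(targets=[[[0,-0.6,0],[0,0,0],-1],[[0,-1.5,0],[0,0,0],-1],[[0,-2.2,-1],[0,0,0],-1],[[0,-3,-3],[0,0,0],-1],[[0,-5,-5],[0,0,0],-1]])

```text
clock: 40.55
position: [0.5381, 0.1219, 0.337]
tool_rot: [0.001, 0.72, 0.694, 0.002]
contact_force: [-0.2, -0.6, 0.8]
finger_gap: 0.0003
```

Emit:
carry_out(targets=[[[0,-1.5,-1],[0,0,0],-1],[[0,-3,-1],[0,0,0],-1],[[0,-3,-1],[0,0,0],-1],[[0,-3,-1],[0,0,0],-1],[[0,-3,-1],[0,0,0],-1]])

```text
clock: 41.18
position: [0.463, 0.1247, 0.3598]
tool_rot: [0.0, 0.72, 0.694, 0.0]
contact_force: [-0.1, -0.2, 0.0]
finger_gap: 0.0004
```

Run:
```python
from h import *
p,d,P=orange('side','s19')
cv2.imwrite('pics/s19c.png',cv2.resize(p[140:400,200:430,::-1],None,fx=2.3,fy=2.3,interpolation=cv2.INTER_CUBIC))
m=(P[...,2]>.225)&(P[...,2]<.25)&(P[...,1]>.09)&(P[...,1]<.15)&(P[...,0]>.6)&(P[...,0]<.72)&(p.max(-1)<70)
print('ball',m.sum(),P[m].mean(0)); print(r.read_state()['position'],r.read_state()['contact_force'],r.read_state()['clock'])
```

```text
side [370. 188.] 100 min/max [[0.576, -0.023, 0.204], [0.597, 0.068, 0.216]]
side [363. 222.] 133 min/max [[0.572, -0.146, 0.19], [0.583, -0.025, 0.215]]
side [355. 263.] 137 min/max [[0.566, -0.266, 0.167], [0.577, -0.143, 0.215]]
side [347. 311.] 193 min/max [[0.561, -0.4, 0.202], [0.573, -0.303, 0.215]]
ball 27 [0.66844747 0.11624823 0.23360042]
[0.46292514 0.12470469 0.35969119] [ 0.56473116 -0.02043361 -0.01035945] 41.225
```

View pics/s19c.png

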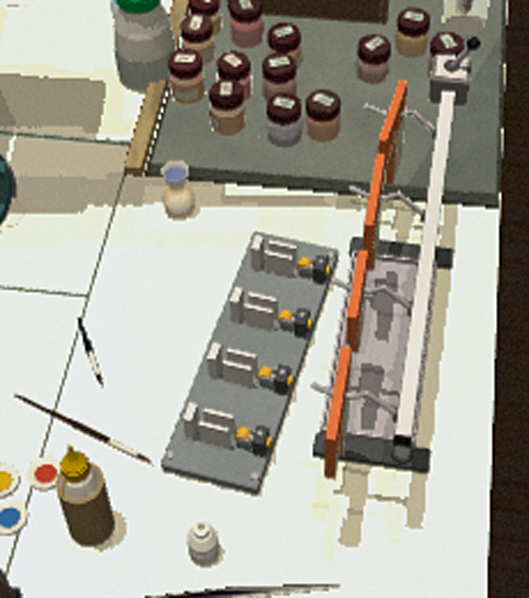

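All four plates hang and the lever leans away at crop (465,50), with the ball at x = 0.668 (hinge 0.648 + 20 mm). Both bottles stand. Handing in.

```bash
python3 -c "
from plant import r
print(r.sign_off())"
```

```text
the job is handed in; nothing more can be done
None
```

All four plates were pulled from their clips and hung one to a hook, then the toggle was thrown and the job handed in. The clock stood at about 41 s, and no verdict was reported.

| Plate | Hook | Hole |
|---|---|---|
| A | hook3 | +12 mm |
| C | hook2 | +7 mm |
| B | hook1 | +11 mm |
| D | hook0 | +18 mm |

- **Rack knock:** the rack was shifted about 2 cm and turned slightly just after plate A was hung. I re-measured the hooks before each of the other three plates.
- **Plates:** the last image shows all four hanging level, with top edges at about z = 0.215 m as measured by the camera. Plate A is turned slightly about the vertical on its hook but stays upright.
- **Toggle:** it was pushed against its stop at 9.6 N. The ball's last measured position was about 20–21 mm past the hinge, against 22 mm for fully over.
- **Surroundings:** both bottles stand where they were in the last image, and the arm is clear with no contact force.
- **Disagreements:** plate C sat about 2–3 mm from its planned grip point, which I corrected from measurement before hanging it. When I let go of plate A, the wire was bearing on it with about 12 N, so I eased off first.

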